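# Unlock the die block and hang the setting dies in the rack

## Robot

A 7-joint arm with a two-finger parallel gripper is mounted at the origin on the work surface; the furniture and walls round the work are solid. World frame = base frame: x ahead of the robot, y to its left, z up, the work surface at z = 0. Lengths are in m, angles in rad, forces in N, time in s.
With the tool pointing down it reaches from about 0.4 to 0.85 m from the base axis. Payload 10.4 kg.
Tool frame: the origin (TCP) lies on the front face of the gripper's body, between the roots of the fingers; the fingertips stand 70 mm ahead of it and the grasp point (between the pads) lies 51 mm ahead of it (grasp_offset is the distance from the TCP to the grasp point, in m); z points along the fingers, y is the direction in which the jaws open and shut (so a half turn about z gives the same grasp; the last joint's range is limited). The gripper opens to 87 mm and grips with 3 to 60 N. Pads are 19 mm wide; open, the fingers measure 117 mm over their backs; the gripper's body (75 mm by 190 mm) begins 51 mm behind the grasp point.
Start: joints at [1.263, 0.332, -0.065, 1.46, 0.022, 1.35, -0.088], TCP at [0.176, -0.6, 0.292] pointing down, gripper open.
Joint ranges: [-2.6, 2.6], [-0.5, 2.12], [-1.47, 1.34], [0.16, 2.42], [-1.27, 4.41], [0.06, 2.06], [-2.6, 2.6]. Speed limits (rad/s): [2.22, 2.22, 2.79, 2.79, 3.14, 3.14, 3.14].

## Interface

Orientations are given as a unit quaternion [x, y, z, w].
In Python, from bench import * gives the robot as it stands. The module is installed in compiled form; this text tells all that it offers.
- The arm moves only by the tool arm_command, never from a script. Its argument "commands" is a list of rows, each a list of 3 entries, a list of its own where there are three numbers: the opening in per cent of the stroke, from 0 (shut) to 100 (fully open), then the shift along the tool's x, y, z in m, then the turn, a rotation vector about the tool's x, y, z in rad. A call has exactly 10 rows; each row is the pose to reach, as a shift and turn from the pose commanded when the call began, along the tool's axes at that moment; what a row does not reach only later rows make up. A row lasts 1/12 s, in which the tool goes at most 41.7 mm and 7.16 degrees, less where a joint would pass 70% of its speed; a pose out of reach is approached as far as the arm can. A call with a gripper value outside its range is refused whole. The fingers move at their own pace and stop on an object; "squeeze" is the grip in N (left out, the last holds). Time passes only in rows, so rows that repeat a pose let the fingers close, or fill a call up. It gives the time, the measured TCP pose, the force and the opening at its end, in the units of the state.
- read_state(): the state, without advancing time (a new reading comes with each control period).
- camera(name): name is "scene" or "top"; returns a dict with "pixels" (480x640x3 uint8, red, green, blue), "fx", "fy", "cx", "cy" (pixels), "dist_coeffs" ([k1, k2, p1, p2, k3] as OpenCV has them; the pictures are not rectified), "rvec" (rotation vector, rad) and "tvec" (3), from world to camera coordinates, as OpenCV has them. Camera axes: x right, y down, z forward; pixel columns grow to the right and rows downward; lengths in m; the calibration is good to about 2 mm. A picture is of the moment at which its call begins. There is no depth.
- close_job(): hands the job in, once; it reports no verdict.
The state is a dict: "time": time; "joint_positions": joint angles; "joint_vel": joint speeds; "joint_torque": joint torques, N m; "ee_pos": TCP position; "eef_rot": TCP orientation; "ft_force": force on the tool from outside, world axes, zero at the start; "torque": the same for the moment, N m; "width": finger opening in m.
Only numpy, scipy, OpenCV 4.12 (cv2) and the standard library are available. Lean on these libraries where they do the work, as an engineer would, in place of code of your own. Each camera call takes 0.05 s, during which the arm holds its last target.

## Task

Get the setting dies ready for the eyelet press: swing the keeper lever of the aluminium sleeve block fully up, draw every die there straight up out of its sleeve, and hang it, kept upright, in the slot of the wooden rack, its square head turned so that the flats sit between the two lips, fully down on the bars. When all the dies hang in the rack, lower the keeper fully again; leave the tape roll, wax block and swatch block where they lie.

Things in the scene. Friction and masses are not known exactly. Their poses are not given: they have to be found in the camera images.
- keeper (a joint): Keeper lever of the sleeve block: a steel bail that locks the dies in. Its round bar (10 mm thick) runs lengthwise above the row of die heads; two arms carry it down to pivots at the block's ends. 0 = lowered, the bar lies 1.5 mm above the heads; it grows as the bar is swung up and over to the block's +y side; 1.1 rad = fully raised, against its stop. A stiff hinge (about 2 N at the grip): it stays where it is left. At 0.95 and more the heads are clear for a gripper.
- keeper_grip (a point): Centre of the keeper's grip: a horizontal round black sleeve, 14 mm thick and 38 mm long, on the bar's end that overhangs the block's -x end (nearest the robot), free all round with nothing under it; lowered it is 116 mm above the desk. Its axis is the point's x axis, parallel to the hinge. The point turns with the keeper.
- keeper_hinge (a point): Point on the keeper's hinge line (which runs along the block's x axis), beside the grip: the grip's centre moves in an upright circle of 68 mm radius about it, 30 mm to -y and 61 mm above it when lowered, towards +y when raised.
- block_top (a point): Centre of the top face of the sleeve block, an aluminium block 196 mm long (x), 50 mm wide (y), top 70 mm above the desk, fixed on a dark flange 206 x 74 mm. Four upright round sleeves in a row at x = -81, -27, 27, 81 mm, y = 0, bore 15.2 mm, right through. Its pivot ears stand at y = +26 mm below the top. Dies stand in some or all of the sleeves.
- rack_slot (a point): Middle of the slot of the hanging rack, at the height of its bars' upper faces (80 mm above the desk). The rack is a loose wooden stand, 226 x 90 mm, 0.9 kg, that may get knocked and slide, with two aluminium bars along its x axis; the slot between them is 18 mm wide and 210 mm long between end plates that reach 6 mm above the bars. On each bar's outer part a lip rises 6 mm; the gap between the lips is 32 mm, x from -105 to 105 mm. The rack stands level.
- eyelet_press: Fixed green eyelet press, 433 mm high with its lever; origin under it. Base within x 0.44 to 0.67, y 0.09 to 0.29 m. Block and rack stand either side of it, x axes away from the robot (within 0.2 rad), and may trade places: carry round its near side (x about 0.38 m). A fixed open timber box, 117 mm high, stands to the right; a cabinet front to the left at y = 0.51 m.
- tape_roll: Bystander: tape roll 90 x 90 x 18 mm, lying flat; origin under its centre.
- wax_block: Bystander: wax block 35 x 55 x 18 mm; origin under its centre.
- swatch_block: Bystander: swatch block 46 x 90 x 15 mm; origin under its centre.
- die_0_head (a point): Centre of the square head of setting die 0 (absent in some starts): steel head 28 x 28 mm, 40 mm high, flats along the point's x and y axes, z up; a round shaft 14 mm thick and 60 mm long runs down from the middle of the head's underside, which is 20 mm below this point. 220 g. At the start it stands in a sleeve of the block with the head's underside on the block's top, its head turned anyhow up to 0.5 rad.
- die_1_head (a point): Centre of the square head of setting die 1 (absent in some starts): steel head 28 x 28 mm, 40 mm high, flats along the point's x and y axes, z up; a round shaft 14 mm thick and 60 mm long runs down from the middle of the head's underside, which is 20 mm below this point. 220 g. At the start it stands in a sleeve of the block with the head's underside on the block's top, its head turned anyhow up to 0.5 rad.
- die_2_head (a point): Centre of the square head of setting die 2 (absent in some starts): steel head 28 x 28 mm, 40 mm high, flats along the point's x and y axes, z up; a round shaft 14 mm thick and 60 mm long runs down from the middle of the head's underside, which is 20 mm below this point. 220 g. At the start it stands in a sleeve of the block with the head's underside on the block's top, its head turned anyhow up to 0.5 rad.
- die_3_head (a point): Centre of the square head of setting die 3 (absent in some starts): steel head 28 x 28 mm, 40 mm high, flats along the point's x and y axes, z up; a round shaft 14 mm thick and 60 mm long runs down from the middle of the head's underside, which is 20 mm below this point. 220 g. At the start it stands in a sleeve of the block with the head's underside on the block's top, its head turned anyhow up to 0.5 rad.
Things that resemble listed ones, but are neither listed nor needed, are in the scene too. What is shaped like the part that bears die_2_head but purple is not meant.

How it is judged:
By the outcome, as a careful person would: the job done as asked, in the order asked, and still so for the second after the job is handed in, with the robot touching nothing.
Of die_0, die_1, die_2, die_3 only 2 to 4 are there at a start; the rules pass over those that are not, and their reading is None.
At some moment in a run one of rack may be knocked a few centimetres aside while the robot is not near it.
It also fails if it takes over 210 s, if anything falls off the work surface, if the arm or the gripper's body presses on something with over 40 N, if the wrist force passes 120 N, or if a joint passes its speed limit or range.

## Working session

There is one attempt and no reset: what is moved stays moved. The work goes in short steps, Python scripts to look and compute and a tool call to move; the robot and the scene stay as the last step left them, time stands still between calls to the robot, and variables do not carry over. Pictures are saved under pics/ and viewed, and the job is handed in when it is done.

Besides the shell and the picture viewer there is one more tool, called as a command line: name --argument value ..., lists and objects as JSON in quotes. arm_command: Moves the arm, as the interface text tells. Its arguments: {"type":"object","properties":{"commands":{"type":"array","items":{"type":"array"}},"squeeze":{"type":"number"}},"required":["commands"]}

```bash
mkdir -p pics
python3 - <<'E'
from bench import *
import cv2
print(read_state())
for n in("scene","top"):
    c=camera(n); cv2.imwrite(f"pics/{n}0.png",c["pixels"][:,:,::-1]); print({k:v for k,v in c.items() if k!="pixels"})
E
```

```text
{'time': 0.0, 'joint_positions': array([ 1.26338832,  0.33285172, -0.06470538,  1.46096283,  0.02157488,
        1.34992674, -0.08850597]), 'joint_vel': array([-0.00035256, -0.00043842,  0.00098052, -0.00041633, -0.00097985,
        0.000413  ,  0.00039814]), 'joint_torque': array([-4.22474386e-04, -6.23259187e+01,  2.41184863e-02, -3.89897954e+01,
       -6.14161673e-02,  3.97941610e-02,  1.21101298e-04]), 'ee_pos': array([ 0.17552921, -0.599526  ,  0.2914562 ]), 'eef_rot': array([ 9.89876344e-01,  1.41930596e-01, -1.24851398e-04, -7.16337100e-04]), 'ft_force': array([0.01612808, 0.94036198, 0.51084072]), 'torque': array([ 0.01368982, -0.01428162,  0.04576153]), 'width': 0.08714064850721623}
{'fx': 492.9464811818679, 'fy': 492.9464811818679, 'cx': 313.44107779979595, 'cy': 237.91051302665406, 'dist_coeffs': array([-0.03456496,  0.        ,  0.        ,  0.        ,  0.        ]), 'rvec': array([ 0.66873302, -2.58690721,  1.19888491]), 'tvec': array([0.4047422 , 0.18776319, 1.16330002])}
{'fx': 480.9260357962406, 'fy': 480.9260357962406, 'cx': 320.7587102563208, 'cy': 247.79148961304494, 'dist_coeffs': array([-0.10734248,  0.        ,  0.        ,  0.        ,  0.        ]), 'rvec': array([ 2.16801677, -2.17564827,  0.12176611]), 'tvec': array([0.00878399, 0.42826959, 1.44743852])}
```

View pics/scene0.png

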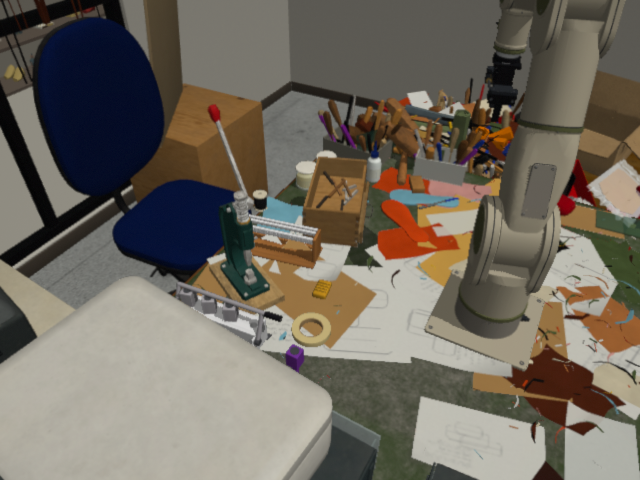

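View pics/top0.png

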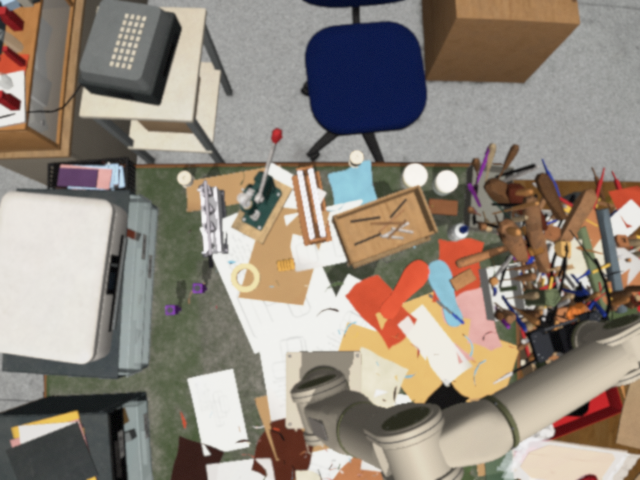

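The block is left of the press at about (212,220) in the top view and the rack is right of it at about (312,205). I'll zoom in on both.

```bash
cat > h.py <<'E'
from bench import *
import cv2, numpy as np
from scipy.spatial.transform import Rotation as R
def cam(n):
    c=camera(n); c["K"]=np.array([[c["fx"],0,c["cx"]],[0,c["fy"],c["cy"]],[0,0,1.]]); c["R"]=cv2.Rodrigues(c["rvec"])[0]; return c
def ray(c,uv):
    p=cv2.undistortPoints(np.array(uv,float).reshape(-1,1,2),c["K"],c["dist_coeffs"]).reshape(-1,2)
    d=np.c_[p,np.ones(len(p))]@c["R"]; o=-c["R"].T@c["tvec"]; return o,d
def plane(c,uv,z):
    o,d=ray(c,uv); return o+d*((z-o[2])/d[:,2:3])
def proj(c,P): return cv2.projectPoints(np.array(P,float).reshape(-1,1,3),c["rvec"],c["tvec"],c["K"],c["dist_coeffs"])[0].reshape(-1,2)
def tri(c1,u1,c2,u2):
    o1,d1=ray(c1,u1);o2,d2=ray(c2,u2);d1=d1[0]/np.linalg.norm(d1);d2=d2[0]/np.linalg.norm(d2)
    A=np.c_[d1,-d2];t=np.linalg.lstsq(A,o2-o1,rcond=None)[0];a=o1+d1*t[0];b=o2+d2*t[1];return (a+b)/2,np.linalg.norm(a-b)
def crop(c,x,y,w,h,s,f,grid=20):
    im=cv2.resize(c["pixels"][y:y+h,x:x+w,::-1],None,fx=s,fy=s,interpolation=cv2.INTER_CUBIC)
    for g in range(-(-x//grid)*grid,x+w,grid): cv2.putText(im,str(g),(int((g-x)*s),10),0,.35,(0,0,255),1); cv2.line(im,(int((g-x)*s),12),(int((g-x)*s),20),(0,0,255),1)
    for g in range(-(-y//grid)*grid,y+h,grid): cv2.putText(im,str(g),(0,int((g-y)*s)+4),0,.35,(0,0,255),1)
    cv2.imwrite(f,im)
E
python3 - <<'E'
from h import *
c=cam("top"); crop(c,180,155,160,110,5,"pics/t1.png"); 
c=cam("scene"); crop(c,165,200,160,120,5,"pics/s1.png")
E
```

```text
(no output)
```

View pics/t1.png

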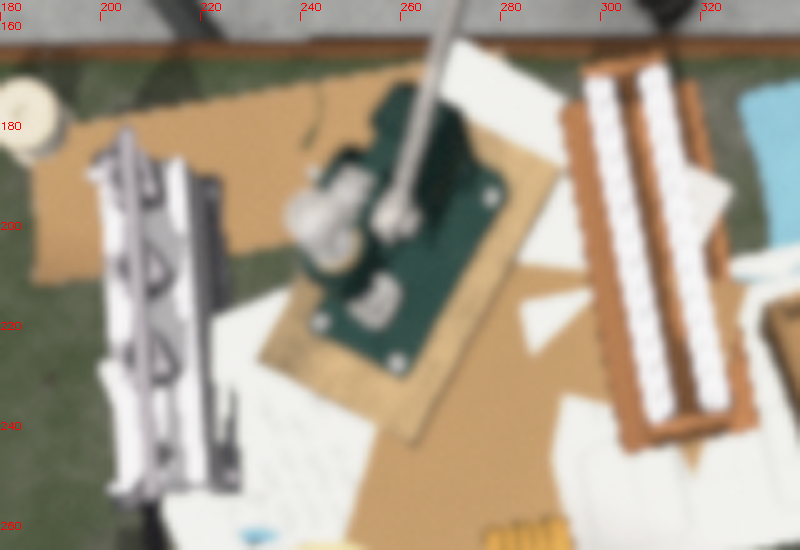

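View pics/s1.png

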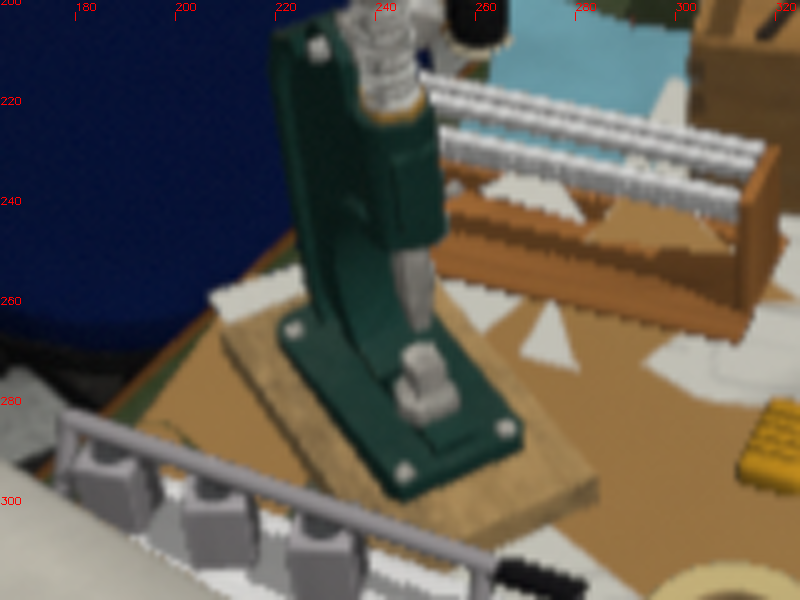

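Run:
```python
from h import *
c=cam("top"); crop(c,190,170,60,100,8,"pics/t2.png",10);crop(c,285,155,60,100,8,"pics/t3.png",10); print(-c["R"].T@c["tvec"])
c=cam("scene"); crop(c,170,275,120,75,6.6,"pics/s2.png",10);crop(c,235,200,100,80,8,"pics/s3.png",10); print(-c["R"].T@c["tvec"])
```

```text
[0.27585545 0.01943439 1.48394621]
[-0.01975566  0.8659407   0.89559735]
```

View pics/t2.png

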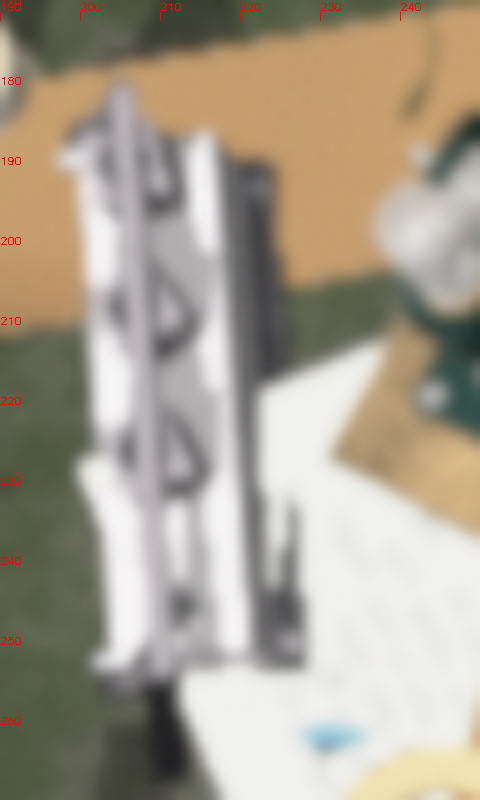

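View pics/t3.png

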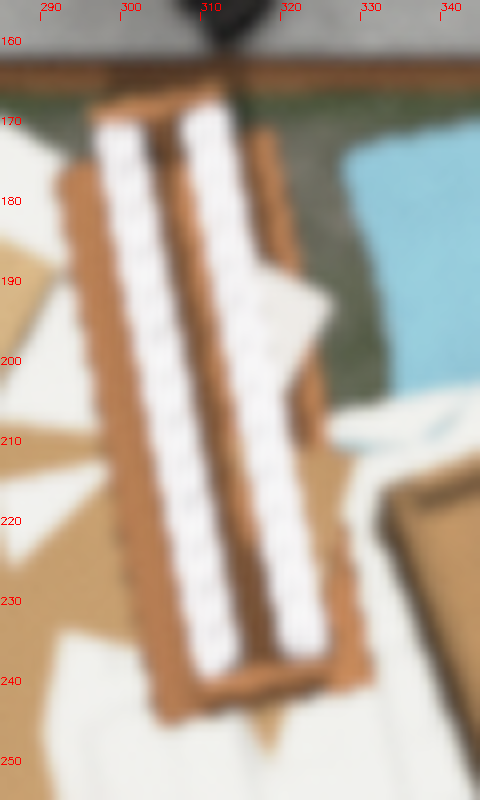

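View pics/s2.png

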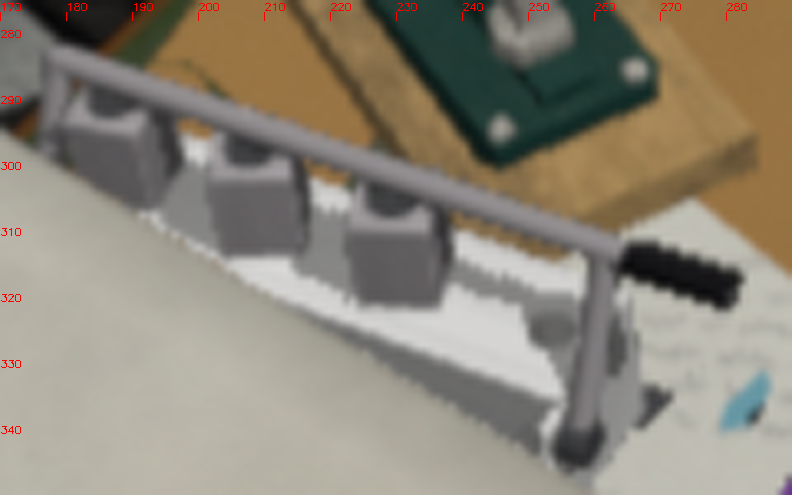

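View pics/s3.png

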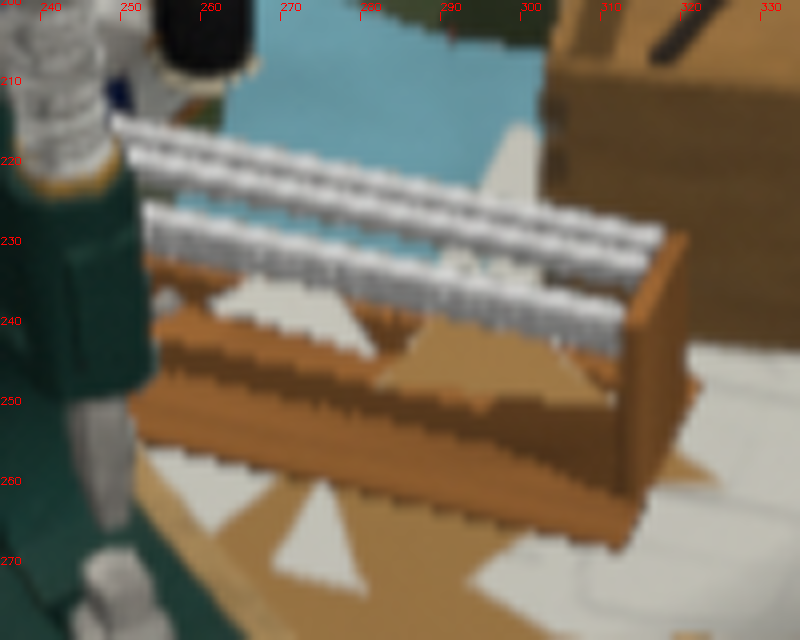

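```bash
cat > m.py <<'E'
from h import *
T=cam("top");S=cam("scene")
print("bar far tri",tri(T,[[204.7,181.5]],S,[[178.3,283.2]]))
print("bar far top plane",plane(T,[[204.7,181.5]],.1165),"scene",plane(S,[[178.3,283.2]],.1165))
print("grip end",plane(T,[[211,266.5]],.116),plane(S,[[280.5,317.5]],.116))
print("grip start",plane(T,[[209.5,255]],.116),plane(S,[[264,313.5]],.116))
# block top corners
print("blk +x,+y,-x.. z.07",plane(T,[[199,190],[215,186.5],[203,253],[221,252]],.07).round(4))
print("rack",plane(T,[[299.5,170],[311,168.5],[312,239],[324,236.5]],.086).round(4))
# scene: bars ends near at 
print("rack scene lips near",plane(S,[[316,230],[312,239.5]],.086).round(4))
E
python3 m.py
```

```text
bar far tri (array([0.61262048, 0.34490934, 0.12025416]), np.float64(0.001316771681600684))
bar far top plane [[0.61413084 0.34618638 0.1165    ]] scene [[0.61497828 0.34219688 0.1165    ]]
grip end [[0.36570086 0.32216387 0.116     ]] [[0.36493326 0.31574073 0.116     ]]
grip start [[0.39873064 0.32711689 0.116     ]] [[0.40061382 0.32317191 0.116     ]]
blk +x,+y,-x.. z.07 [[0.5996 0.3739 0.07  ]
 [0.6099 0.3255 0.07  ]
 [0.4089 0.3571 0.07  ]
 [0.4117 0.3033 0.07  ]]
rack [[ 0.655   0.0703  0.086 ]
 [ 0.6595  0.036   0.086 ]
 [ 0.4476  0.0334  0.086 ]
 [ 0.4549 -0.0018  0.086 ]]
rack scene lips near [[ 0.4555 -0.0006  0.086 ]
 [ 0.4461  0.0375  0.086 ]]
```

```bash
cat >> h.py <<'E'
def to(p,psi,base=None,grasp=True):
    """shift & turn in tool axes from current pose to grasp point p, tool down, tool-x yaw psi (mod pi free if psi given)"""
    s=read_state() if base is None else base
    R0=R.from_quat(s["eef_rot"]); p=np.array(p,float)
    if grasp: p=p+[0,0,.051]
    R1=R.from_euler('z',psi)*R.from_euler('x',np.pi)
    d=R0.inv().apply(p-s["ee_pos"]); r=(R0.inv()*R1).as_rotvec()
    print("shift",d.round(4),"turn",r.round(4), "dist",np.linalg.norm(d).round(3))
def where():
    s=read_state();R0=R.from_quat(s["eef_rot"]);x=R0.apply([1,0,0]);z=R0.apply([0,0,1])
    print("t",round(s["time"],2),"grasp",(s["ee_pos"]+.051*z).round(4),"psi",np.arctan2(x[1],x[0]).round(4),"z",z.round(4),"F",s["ft_force"].round(1),"w",s["width"].round(4))
E
python3 - <<'E'
from h import *
where()
to([.176,-.6,.38],.1,grasp=False)
to([.42,-.35,.38],.1,grasp=False)
T=cam("top");S=cam("scene")
print(tri(T,[[243,200]],S,[[240,205]]))
E
```

```text
Traceback (most recent call last):
  File "h.py", line 30, in where
    print("t",round(s["time"],2),"grasp",(s["ee_pos"]+.051*z).round(4),"psi",np.arctan2(x[1],x[0]).round(4),"z",z.round(4),"F",s["ft_force"].round(1),"w",s["width"].round(4))
                                                                                                                                                          ^^^^^^^^^^^^^^^^
AttributeError: 'float' object has no attribute 'round'
```

```bash
sed -i 's/s\["width"\].round(4)/round(s["width"],4)/' h.py
python3 - <<'E'
from h import *
where()
to([.176,-.6,.38],.1,grasp=False)
to([.42,-.35,.38],.1,grasp=False)
T=cam("top");S=cam("scene")
print(tri(T,[[243,200]],S,[[240,205]]))
E
```

```text
t 0.4 grasp [ 0.1756 -0.5998  0.2411] psi 0.2848 z [-0.e+00  2.e-04 -1.e+00] F [0.8 0.2 0.2] w 0.0872
shift [ 0.0003  0.0003 -0.0879] turn [-0.0002  0.      0.1848] dist 0.088
shift [ 0.3047 -0.1711 -0.0878] turn [-0.0002  0.      0.1848] dist 0.36
(array([0.52504832, 0.20766254, 0.27626512]), np.float64(0.0006448983105556271))
```

arm_command --commands '[[100, [0, 0, -0.04], [0, 0, 0]], [100, [0, 0, -0.08], [0, 0, 0.05]], [100, [0.03, -0.02, -0.088], [0, 0, 0.1]], [100, [0.07, -0.04, -0.088], [0, 0, 0.15]], [100, [0.11, -0.06, -0.088], [0, 0, 0.185]], [100, [0.15, -0.085, -0.088], [0, 0, 0.185]], [100, [0.19, -0.107, -0.088], [0, 0, 0.185]], [100, [0.23, -0.13, -0.088], [0, 0, 0.185]], [100, [0.27, -0.15, -0.088], [0, 0, 0.185]], [100, [0.305, -0.17, -0.088], [0, 0, 0.185]]]'

```text
time: 1.33
ee_pos: [0.4064, -0.3647, 0.3806]
eef_rot: [0.999, 0.05, 0.0, 0.0]
ft_force: [0.2, -1.0, -0.5]
width: 0.0871
```

Run:
```python
from h import *
where()
to([.40,0,.38],.1,grasp=False)
to([.382,.3,.30],.1,grasp=False)
```

```text
t 1.33 grasp [ 0.4064 -0.3647  0.3296] psi 0.0996 z [ 5.e-04 -7.e-04 -1.e+00] F [ 0.2 -1.  -0.5] w 0.0871
shift [ 0.0299 -0.3635  0.0004] turn [ 0.0008 -0.0004 -0.0004] dist 0.365
shift [ 0.0418 -0.6639  0.0801] turn [ 0.0008 -0.0004 -0.0004] dist 0.67
```

arm_command --commands '[[100, [0.002, -0.035, 0], [0, 0, 0]], [100, [0.003, -0.07, 0], [0, 0, 0]], [100, [0.005, -0.105, 0], [0, 0, 0]], [100, [0.006, -0.14, 0], [0, 0, 0]], [100, [0.008, -0.175, 0], [0, 0, 0]], [100, [0.009, -0.21, 0], [0, 0, 0]], [100, [0.01, -0.245, 0], [0, 0, 0]], [100, [0.012, -0.28, 0], [0, 0, 0]], [100, [0.014, -0.315, 0], [0, 0, 0]], [100, [0.015, -0.35, 0], [0, 0, 0]]]'

```text
time: 2.17
ee_pos: [0.3849, -0.0149, 0.3804]
eef_rot: [0.999, 0.05, 0.0, 0.0]
ft_force: [0.1, 0.4, 0.6]
width: 0.0873
```

arm_command --commands '[[100, [0.0, -0.03, 0], [0, 0, 0]], [100, [0.0, -0.06, 0], [0, 0, 0]], [100, [0.0, -0.09, 0], [0, 0, 0]], [100, [0.0, -0.12, 0], [0, 0, 0]], [100, [0.0, -0.15, 0], [0, 0, 0]], [100, [0.005, -0.18, 0.01], [0, 0, 0]], [100, [0.008, -0.22, 0.03], [0, 0, 0]], [100, [0.01, -0.26, 0.05], [0, 0, 0]], [100, [0.012, -0.3, 0.07], [0, 0, 0]], [100, [0.012, -0.31, 0.08], [0, 0, 0]]]'

```text
time: 3.0
ee_pos: [0.3649, 0.2969, 0.3001]
eef_rot: [0.999, 0.051, 0.001, -0.001]
ft_force: [-0.8, -1.0, 0.2]
width: 0.0867
```

Run:
```python
from h import *
where()
T=cam("top");S=cam("scene")
crop(T,170,160,120,120,5,"pics/t4.png"); crop(S,180,220,150,120,5,"pics/s4.png")
where()
to([.382,.321,.22],.1)
s=read_state()
print(s["joint_positions"].round(2))
R0=R.from_quat(s["eef_rot"])
for sg in (1,-1):
  for e in (.0435,.0585):
    P=s["ee_pos"]+R0.apply([0,sg*e,.07]); print(P.round(4),proj(T,P),proj(S,P))
```

```text
t 3.0 grasp [0.365  0.2971 0.2491] psi 0.1026 z [ 0.0021  0.0024 -1.    ] F [-0.8 -1.   0.2] w 0.0867
t 3.1 grasp [0.3643 0.2955 0.2474] psi 0.1051 z [-0.0042  0.0017 -1.    ] F [-0.8 -1.1 -0.2] w 0.0874
shift [ 0.0202 -0.0235  0.0274] turn [-0.0021  0.004   0.0051] dist 0.041
[ 0.43  0.08 -1.23  1.8   0.08  1.32 -2.29]
[0.3688 0.2523 0.2283] [[228.07942937 262.48632716]] [[293.12281665 258.41497237]]
[0.3704 0.2374 0.2283] [[233.74222036 261.87702031]] [[296.24266105 253.78876648]]
[0.3597 0.3388 0.2285] [[195.36623071 266.00326814]] [[273.63541991 287.31344705]]
[0.3581 0.3537 0.2286] [[189.75343339 266.60617648]] [[270.01504797 292.68257893]]
```

View pics/t4.png

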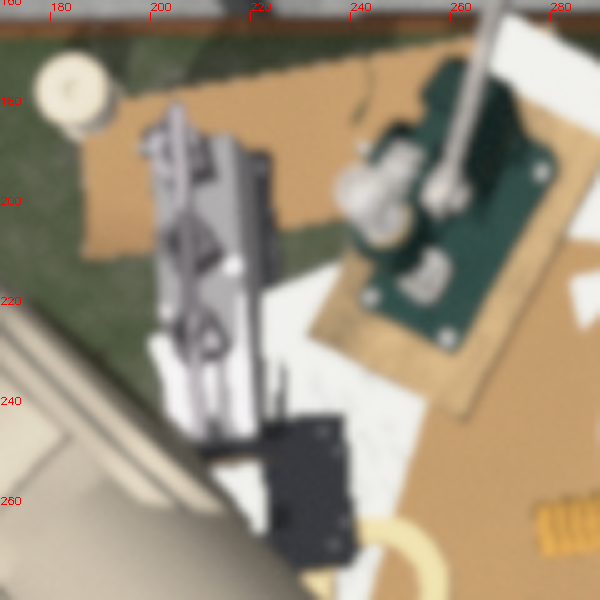

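View pics/s4.png

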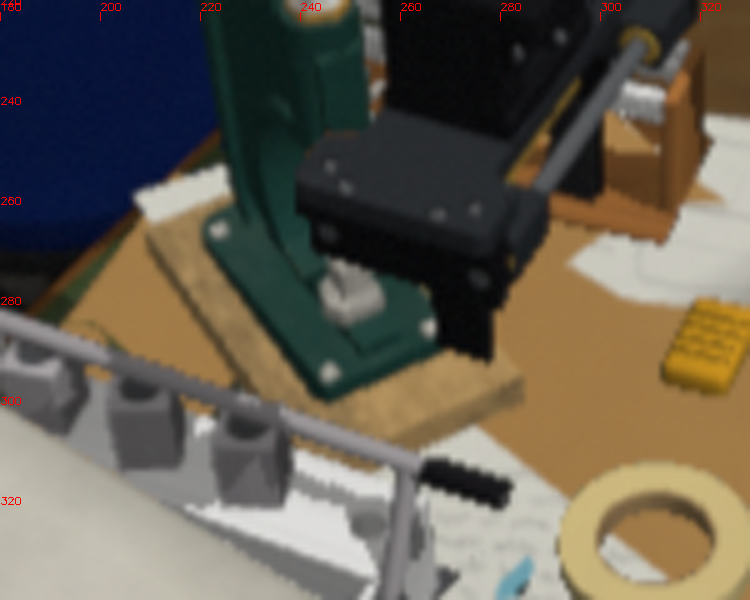

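arm_command --commands '[[100, [0.005, -0.006, 0.005], [0, 0, 0]], [100, [0.01, -0.012, 0.01], [0, 0, 0]], [100, [0.015, -0.018, 0.02], [0, 0, 0]], [100, [0.02, -0.0235, 0.03], [0, 0, -0.005]], [100, [0.02, -0.0235, 0.04], [0, 0, -0.005]], [100, [0.02, -0.0235, 0.05], [0, 0, -0.005]], [100, [0.02, -0.0235, 0.06], [0, 0, -0.005]], [100, [0.02, -0.0235, 0.07], [0, 0, -0.005]], [100, [0.02, -0.0235, 0.07], [0, 0, -0.005]], [100, [0.02, -0.0235, 0.07], [0, 0, -0.005]]]'

```text
time: 3.93
ee_pos: [0.3838, 0.3179, 0.23]
eef_rot: [0.999, 0.052, -0.0, 0.0]
ft_force: [0.5, -0.1, 0.1]
width: 0.0873
```

Run:
```python
from h import *
where()
T=cam("top");S=cam("scene")
crop(S,220,240,120,100,6,"pics/s5.png")
where()
to([.382,.321,.116],.1)
s=read_state()
print(s["joint_positions"].round(2))
R0=R.from_quat(s["eef_rot"])
for sg in (1,-1):
  for e in (.0435,.0585):
   for x in (-.0095,.0095):
    P=s["ee_pos"]+R0.apply([x,sg*e,.07]); print(P.round(4),proj(T,P),proj(S,P))
```

```text
t 3.93 grasp [0.3838 0.3179 0.179 ] psi 0.1046 z [-4.e-04 -7.e-04 -1.e+00] F [ 0.5 -0.1  0.1] w 0.0873
t 4.03 grasp [0.3841 0.3184 0.1797] psi 0.1047 z [ 6.e-04  1.e-04 -1.e+00] F [0.7 0.5 1.3] w 0.0872
shift [-0.0018 -0.0028  0.0637] turn [-0.0001 -0.0007  0.0047] dist 0.064
[ 0.26  0.29 -1.18  1.82  0.28  1.22 -2.47]
[0.3792 0.2742 0.1607] [[224.75508269 260.53720729]] [[284.28922705 287.16767792]]
[0.3981 0.2762 0.1607] [[224.1506762  253.73728963]] [[276.03389069 284.58663877]]
[0.3808 0.2593 0.1607] [[230.12069264 259.96004521]] [[287.39856743 282.38979415]]
[0.3997 0.2613 0.1607] [[229.50839841 253.15916339]] [[279.20922054 279.86147857]]
[0.3701 0.3607 0.1607] [[193.76180013 263.8697014 ]] [[264.92755712 316.91832913]]
[0.389  0.3627 0.1607] [[193.20294613 257.0792175 ]] [[256.27156106 313.99653999]]
[0.3686 0.3756 0.1607] [[188.4441771  264.44123191]] [[261.34196281 322.4276849 ]]
[0.3875 0.3776 0.1607] [[187.89312534 257.65304212]] [[252.61370446 319.44044504]]
```

View pics/s5.png

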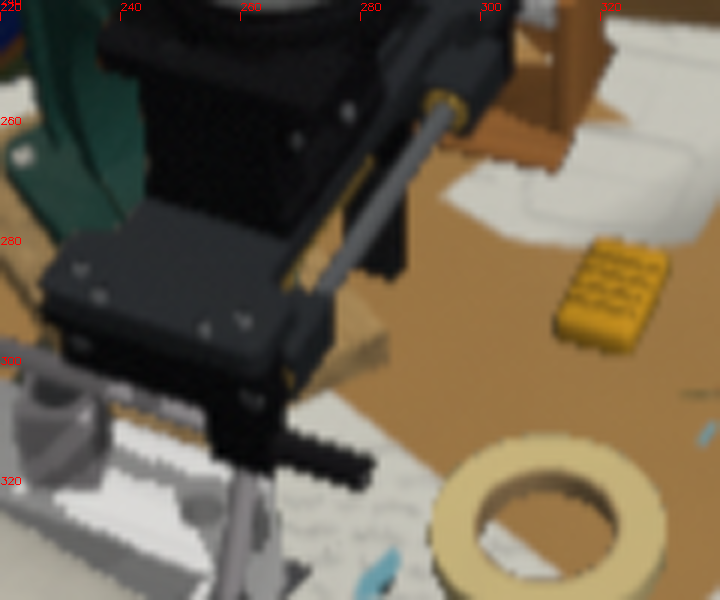

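arm_command --commands '[[100, [0, 0, 0], [0, 0, 0.1]], [100, [0, 0, 0], [0, 0, 0.2]], [100, [0, 0, 0], [0, 0, 0.3]], [100, [0, 0, 0], [0, 0, 0.4]], [100, [0, 0, 0], [0, 0, 0.5]], [100, [0, 0, 0], [0, 0, 0.6]], [100, [0, 0, 0], [0, 0, 0.7]], [100, [0, 0, 0], [0, 0, 0.8]], [100, [0, 0, 0], [0, 0, 0.9]], [100, [0, 0, 0], [0, 0, 1.0]]]'

```text
time: 4.87
ee_pos: [0.3855, 0.3132, 0.2122]
eef_rot: [0.992, -0.124, -0.009, 0.034]
ft_force: [0.4, 0.4, -0.2]
width: 0.0869
```

Run:
```python
from h import *
where(); print(read_state()["joint_positions"].round(2))
```

```text
t 4.87 grasp [0.3841 0.3099 0.1614] psi -0.2499 z [-0.027  -0.0655 -0.9975] F [ 0.4  0.4 -0.2] w 0.0869
[-0.92  0.15  0.14  1.86  0.01  1.2  -2.6 ]
```

arm_command --commands '[[100, [0, 0, -0.01], [0, 0, -0.1]], [100, [0, 0, -0.02], [0, 0, -0.2]], [100, [0, 0, -0.02], [0, 0, -0.3]], [100, [0, 0, -0.02], [0, 0, -0.4]], [100, [0, 0, -0.02], [0, 0, -0.5]], [100, [0, 0, -0.02], [0, 0, -0.6]], [100, [0, 0, -0.02], [0, 0, -0.7]], [100, [0, 0, -0.02], [0, 0, -0.8]], [100, [0, 0, -0.02], [0, 0, -0.9]], [100, [0, 0, -0.02], [0, 0, -1.0]]]'

```text
time: 5.7
ee_pos: [0.386, 0.3146, 0.2321]
eef_rot: [0.929, 0.369, -0.025, 0.025]
ft_force: [-0.1, 0.2, 0.4]
width: 0.0868
```

Run:
```python
from h import *
where(); print(read_state()["joint_positions"].round(2))
to([.382,.32,.18],.1+np.pi)
```

```text
t 5.7 grasp [0.3847 0.3112 0.1812] psi 0.7554 z [-0.0269 -0.0655 -0.9975] F [-0.1  0.2  0.4] w 0.0868
[-0.85  0.14  0.07  1.83  0.02  1.24 -1.61]
shift [ 0.0009 -0.0068  0.0009] turn [-0.0679  0.0635 -2.484 ] dist 0.007
```

Run:
```python
from h import *
to([.382,.32,.18],1.75)
```

```text
shift [ 0.0009 -0.0068  0.0009] turn [-0.0054  0.0736 -0.9933] dist 0.007
```

arm_command --commands '[[100, [0, -0.003, 0], [0, 0.007, -0.1]], [100, [0, -0.007, 0], [-0.001, 0.015, -0.2]], [100, [0.001, -0.007, 0.001], [-0.001, 0.022, -0.3]], [100, [0.001, -0.007, 0.001], [-0.002, 0.029, -0.4]], [100, [0.001, -0.007, 0.001], [-0.003, 0.037, -0.5]], [100, [0.001, -0.007, 0.001], [-0.003, 0.044, -0.6]], [100, [0.001, -0.007, 0.001], [-0.004, 0.052, -0.7]], [100, [0.001, -0.007, 0.001], [-0.004, 0.059, -0.8]], [100, [0.001, -0.007, 0.001], [-0.005, 0.067, -0.9]], [100, [0.001, -0.007, 0.001], [-0.005, 0.074, -0.993]]]'

```text
time: 6.53
ee_pos: [0.382, 0.3203, 0.2309]
eef_rot: [0.641, 0.767, 0.0, -0.0]
ft_force: [0.9, 0.8, -0.6]
width: 0.0873
```

Run:
```python
from h import *
where(); print(read_state()["joint_positions"].round(2))
to([.382,.32,.18],.1+np.pi)
```

```text
t 6.53 grasp [0.382  0.3203 0.1799] psi 1.7498 z [ 3.e-04  7.e-04 -1.e+00] F [ 0.9  0.8 -0.6] w 0.0873
[-0.8   0.1   0.01  1.87 -0.    1.17 -0.61]
shift [-0.0003 -0.     -0.0001] turn [ 8.0000e-04 -2.0000e-04 -1.4918e+00] dist 0.0
```

Run:
```python
from h import *
to([.381,.280,.16],1.67)
to([.381,.280,.108],1.67)
```

```text
shift [-0.0395 -0.0081  0.0199] turn [ 0.0004 -0.0006  0.0798] dist 0.045
shift [-0.0395 -0.0082  0.0719] turn [ 0.0004 -0.0006  0.0798] dist 0.082
```

arm_command --commands '[[0, [-0.01, -0.002, 0], [0, 0, 0.02]], [0, [-0.02, -0.004, 0], [0, 0, 0.04]], [0, [-0.03, -0.006, 0], [0, 0, 0.06]], [0, [-0.0395, -0.008, 0], [0, 0, 0.08]], [0, [-0.0395, -0.008, 0], [0, 0, 0.08]], [0, [-0.0395, -0.008, 0.02], [0, 0, 0.08]], [0, [-0.0395, -0.008, 0.04], [0, 0, 0.08]], [0, [-0.0395, -0.008, 0.06], [0, 0, 0.08]], [0, [-0.0395, -0.008, 0.072], [0, 0, 0.08]], [0, [-0.0395, -0.008, 0.072], [0, 0, 0.08]]]' --squeeze 20

```text
time: 7.37
ee_pos: [0.3797, 0.2787, 0.1559]
eef_rot: [0.674, 0.739, -0.003, -0.0]
ft_force: [-1.1, 0.4, -0.8]
width: 0.0284
```

Run:
```python
from h import *
where()
S=cam("scene")
crop(S,220,240,120,100,6,"pics/s6.png")
to([.380,.303,.108],1.67)
to([.373,.3725,.108],1.67)
```

```text
t 7.37 grasp [0.3795 0.2785 0.1049] psi 1.6636 z [-0.0035 -0.0036 -1.    ] F [-1.1  0.4 -0.8] w 0.0284
shift [ 0.0238  0.002  -0.0017] turn [-0.0024  0.0022 -0.0062] dist 0.024
shift [ 0.0936  0.0014 -0.0018] turn [-0.0024  0.0022 -0.0062] dist 0.094
```

View pics/s6.png

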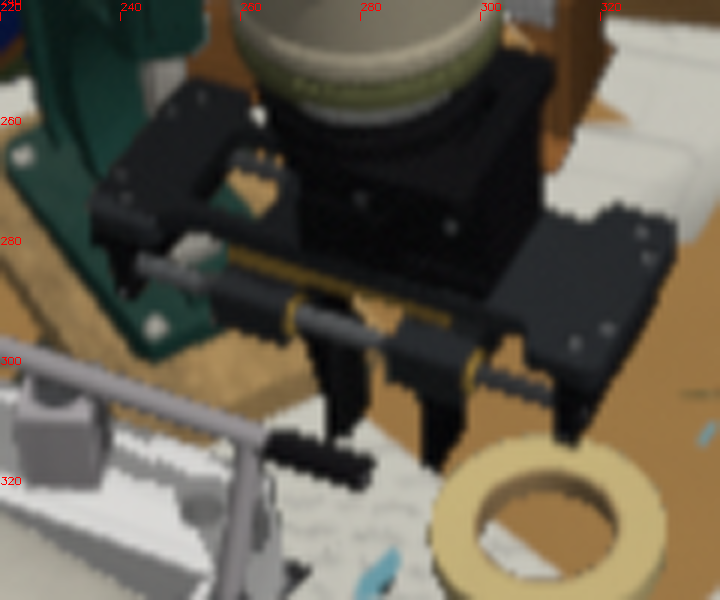

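arm_command --commands '[[0, [0.0, 0.001, 0], [0, 0, 0]], [0, [0.01, 0.001, 0], [0, 0, 0]], [0, [0.02, 0.001, 0], [0, 0, 0]], [0, [0.03, 0.001, 0], [0, 0, 0]], [0, [0.04, 0.001, 0], [0, 0, 0]], [0, [0.05, 0.001, 0], [0, 0, 0]], [0, [0.06, 0.001, 0], [0, 0, 0]], [0, [0.07, 0.001, 0], [0, 0, 0]], [0, [0.08, 0.001, 0], [0, 0, 0]], [0, [0.085, 0.001, 0], [0, 0, 0]]]'

```text
time: 8.25
ee_pos: [0.3731, 0.3657, 0.1576]
eef_rot: [0.673, 0.74, -0.001, -0.0]
ft_force: [0.5, -3.3, -1.5]
width: 0.0007
```

Run:
```python
from h import *
where()
S=cam("scene")
where()
crop(S,220,240,120,100,6,"pics/s7.png")
to([.373,.3725,.108],1.67)
```

```text
t 8.25 grasp [0.373  0.3656 0.1066] psi 1.6657 z [-0.0014 -0.0014 -1.    ] F [ 0.5 -3.3 -1.5] w 0.0007
t 8.3 grasp [0.3729 0.3661 0.1067] psi 1.6662 z [-1.2e-03 -8.0e-04 -1.0e+00] F [-0.8 -0.4 -0.1] w 0.0005
shift [ 0.0063  0.0006 -0.0013] turn [-0.0013  0.0007 -0.0038] dist 0.006
```

View pics/s7.png

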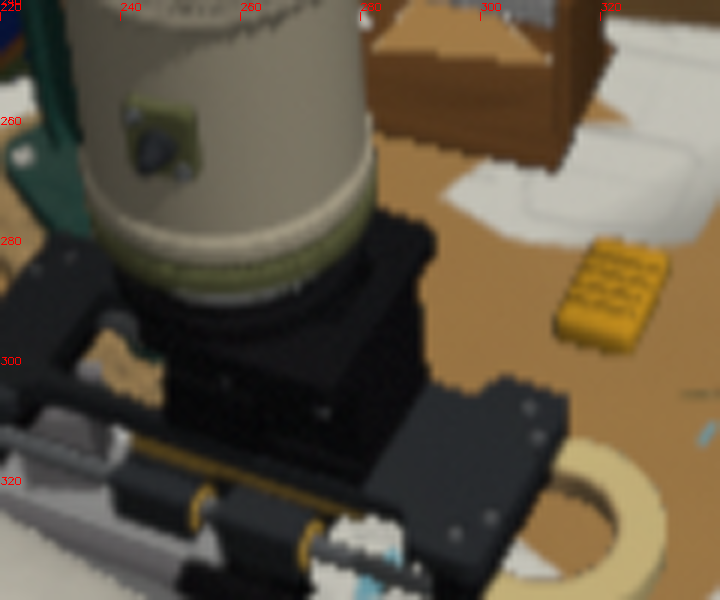

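arm_command --commands '[[0, [0.001, 0, 0], [0, 0, 0]], [0, [0.002, 0, 0], [0, 0, 0]], [0, [0.003, 0, 0], [0, 0, 0]], [0, [0.004, 0, 0], [0, 0, 0]], [0, [0.005, 0, 0], [0, 0, 0]], [0, [0.006, 0, 0], [0, 0, 0]], [0, [0.007, 0, 0], [0, 0, 0]], [0, [0.008, 0, 0], [0, 0, 0]], [0, [0.008, 0, 0], [0, 0, 0]], [0, [0.008, 0, 0], [0, 0, 0]]]'

```text
time: 9.13
ee_pos: [0.3732, 0.3723, 0.1581]
eef_rot: [0.673, 0.739, -0.0, 0.0]
ft_force: [0.7, -2.0, -1.8]
width: 0.0004
```

Run:
```python
from h import *
where()
```

```text
t 9.13 grasp [0.3731 0.3723 0.1071] psi 1.6644 z [-4.e-04 -8.e-04 -1.e+00] F [ 0.7 -2.  -1.8] w 0.0004
```

arm_command --commands '[[0, [0.001, 0, 0], [0, 0, 0]], [0, [0.002, 0, 0], [0, 0, 0]], [0, [0.003, 0, 0], [0, 0, 0]], [0, [0.004, 0, 0], [0, 0, 0]], [0, [0.004, 0, 0], [0, 0, 0]], [0, [0.005, 0, 0], [0, 0, 0]], [0, [0.005, 0, 0], [0, 0, 0]], [0, [0.006, 0, 0], [0, 0, 0]], [0, [0.006, 0, 0], [0, 0, 0]], [0, [0.006, 0, 0], [0, 0, 0]]]'

```text
time: 9.97
ee_pos: [0.373, 0.3752, 0.1577]
eef_rot: [0.674, 0.739, -0.003, 0.001]
ft_force: [-1.0, -16.7, 6.3]
width: 0.0004
```

Run:
```python
from h import *
where()
```

```text
t 9.97 grasp [0.3729 0.3749 0.1067] psi 1.6623 z [-0.0018 -0.0064 -1.    ] F [ -1.  -16.7   6.3] w 0.0004
```

Run:
```python
from h import *
to([.375,.35,.107],1.67)
to([.375,.35,.25],1.67)
to([.38,.10,.25],1.67)
```

```text
shift [-0.0253 -0.0003 -0.0001] turn [-0.0024  0.0062 -0.0077] dist 0.025
shift [-0.0262 -0.0006 -0.1431] turn [-0.0024  0.0062 -0.0077] dist 0.145
shift [-0.2756 -0.0185 -0.1415] turn [-0.0024  0.0062 -0.0077] dist 0.31
```

arm_command --commands '[[0, [-0.01, 0, 0], [0, 0, 0]], [0, [-0.025, 0, 0], [0, 0, 0]], [30, [-0.025, 0, -0.03], [0, 0, 0]], [50, [-0.026, 0, -0.065], [-0.002, 0.006, -0.007]], [50, [-0.026, 0, -0.1], [-0.002, 0.006, -0.007]], [50, [-0.026, 0, -0.14], [-0.002, 0.006, -0.007]], [50, [-0.06, -0.004, -0.142], [-0.002, 0.006, -0.007]], [50, [-0.1, -0.007, -0.142], [-0.002, 0.006, -0.007]], [50, [-0.14, -0.01, -0.142], [-0.002, 0.006, -0.007]], [50, [-0.18, -0.012, -0.142], [-0.002, 0.006, -0.007]]]'

```text
time: 10.8
ee_pos: [0.3772, 0.1963, 0.3007]
eef_rot: [0.67, 0.742, 0.004, -0.002]
ft_force: [0.9, -0.3, 0.7]
width: 0.0412
```

Run:
```python
from h import *
where(); print(read_state()["joint_positions"].round(2))
T=cam("top"); crop(T,190,170,60,100,8,"pics/t8.png",10)
S=cam("scene"); crop(S,165,270,120,90,6.6,"pics/s8.png",10)
cv2.imwrite("pics/s8full.png",S["pixels"][:,:,::-1])
```

```text
t 10.8 grasp [0.3773 0.1967 0.2497] psi 1.6723 z [ 0.0024  0.0074 -1.    ] F [ 0.9 -0.3  0.7] w 0.0412
[-0.71 -0.13  0.11  1.95  0.01  1.32 -0.5 ]
```

View pics/t8.png

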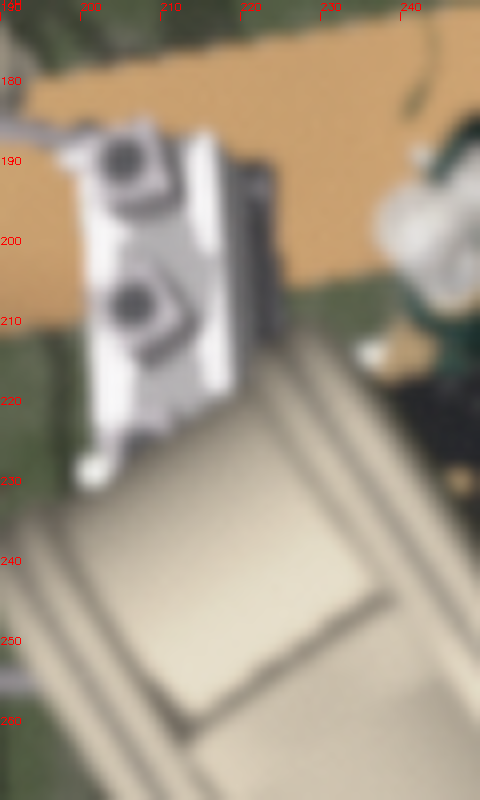

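View pics/s8.png

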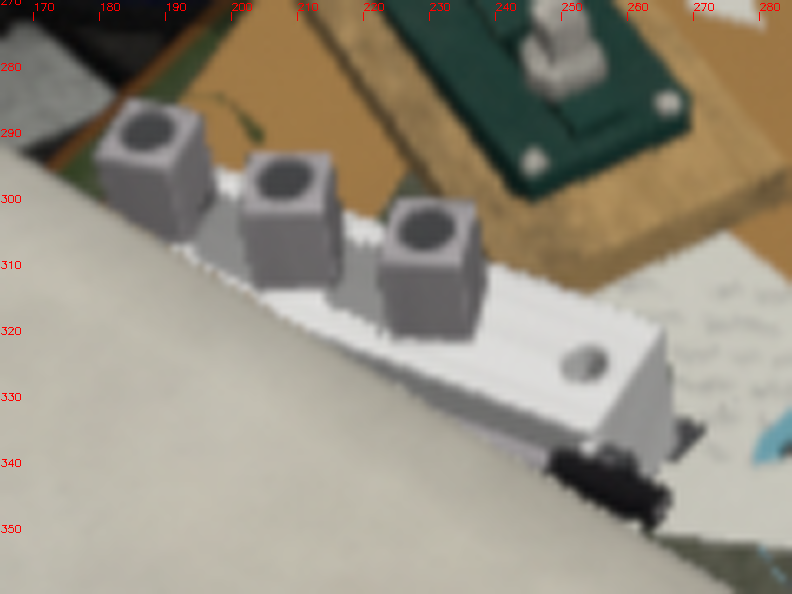

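Run:
```python
from h import *
S=cam("scene"); T=cam("top")
np.save("S8.npy",S["pixels"])
c=np.array([[187.2,289.7],[208,297],[229.3,304.6]])
print(plane(S,c,.11).round(4)); print(plane(S,[[253.5,325]],.07).round(4))
print(plane(T,[[205,190],[206,208]],.11).round(4))
for q in ([[179.7,293.5],[183.2,284.8],[195.8,287],[192,295.3]],[[201,300],[202.9,293],[215,293.2],[215,301.4]],[[222.6,307.9],[224.4,300.3],[236.7,300.8],[236.2,309.4]]):
    P=plane(S,q,.11)[:,:2]; print(P.mean(0).round(4),[ (np.linalg.norm(P[i]-P[(i+1)%4]).round(4), np.arctan2(*(P[(i+1)%4]-P[i])[::-1]).round(3)) for i in range(4)])
# dark disc centroid by mask
g=cv2.cvtColor(S["pixels"],cv2.COLOR_RGB2GRAY)
for (u,v) in c:
    u0,v0=int(u)-8,int(v)-7; w=cv2.resize(g[v0:v0+15,u0:u0+17],None,fx=8,fy=8,interpolation=cv2.INTER_CUBIC)
    m=(w<105).astype(np.uint8); n,l,st,ce=cv2.connectedComponentsWithStats(m); k=l[w.shape[0]//2,w.shape[1]//2]; p=(ce[k]+.5)/8-.5+[u0,v0]; print(p.round(2),st[k][2:]/8, plane(S,[p],.11).round(4))
for s,e in ((150,270),):
    pass
crop(S,175,275,70,60,11,"pics/s9.png",5)
```

```text
[[0.5897 0.3437 0.11  ]
 [0.5359 0.3387 0.11  ]
 [0.4823 0.3341 0.11  ]]
[[0.4273 0.3293 0.07  ]]
[[0.5902 0.3461 0.11  ]
 [0.5367 0.3418 0.11  ]]
[0.588  0.3442] [(np.float64(0.0266), np.float64(-1.153)), (np.float64(0.0302), np.float64(-2.861)), (np.float64(0.0253), np.float64(1.928)), (np.float64(0.0285), np.float64(0.319))]
[0.5352 0.3379] [(np.float64(0.0206), np.float64(-1.093)), (np.float64(0.0266), np.float64(-2.657)), (np.float64(0.0243), np.float64(2.228)), (np.float64(0.0311), np.float64(0.377))]
[0.4811 0.3333] [(np.float64(0.0217), np.float64(-1.103)), (np.float64(0.0267), np.float64(-2.689)), (np.float64(0.0245), np.float64(2.152)), (np.float64(0.0296), np.float64(0.365))]
[186.91 289.42] [  8.      6.125 290.875] [[0.5908 0.3434 0.11  ]]
[207.7  296.75] [  8.125   5.75  300.125] [[0.5369 0.3384 0.11  ]]
[229.19 304.31] [  8.25    6.375 319.75 ] [[0.483  0.3335 0.11  ]]
```

View pics/s9.png

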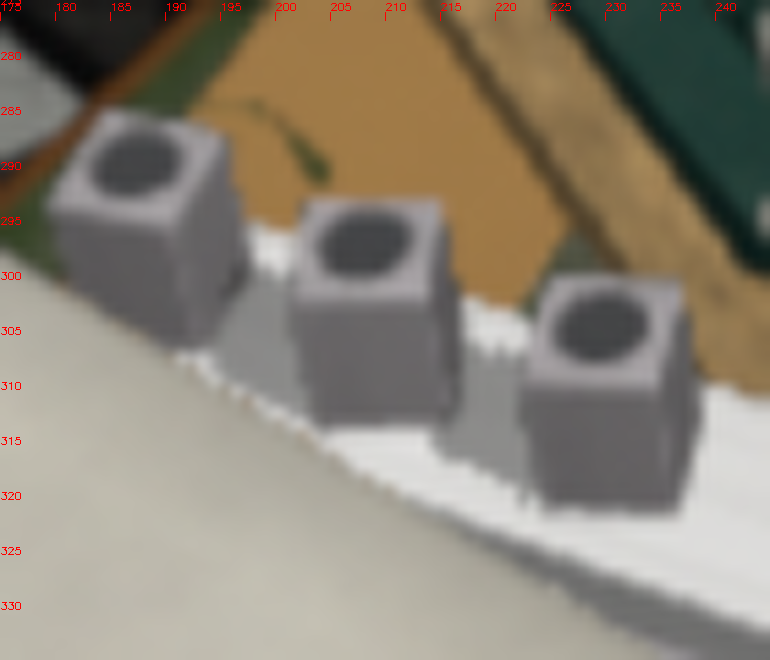

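Run:
```python
from h import *
S=cam("scene")
P=np.load("S8.npy"); 
x0,y0,w,h,s=175,278,70,50,8
im=cv2.resize(P[y0:y0+h,x0:x0+w],None,fx=s,fy=s,interpolation=cv2.INTER_CUBIC)
for (u,v) in [(185,294.5),(194,291),(204,300),(212.5,300),(226,308),(235,305)]: print(P[round(v),round(u)])
for (u,v) in [(185,300),(208,308),(230,315),(199,300),(220,304)]: print('bg',P[round(v),round(u)])
hsv=cv2.cvtColor(im,cv2.COLOR_RGB2HSV)
V=im.max(2).astype(int);ch=V-im.min(2)
m=((V>128)&(V<195)&(ch<35)).astype(np.uint8)
n,l,st,ce=cv2.connectedComponentsWithStats(m,connectivity=4)
for k in range(1,n):
    if st[k][4]>1500:print(k,st[k],ce[k]/s+[x0,y0])
cv2.imwrite("pics/mk.png",np.hstack([m*255]))
```

```text
[144 140 142]
[105 102 104]
[151 147 149]
[166 161 164]
[155 151 153]
[154 150 152]
bg [90 88 88]
bg [104 101 102]
bg [99 97 98]
bg [141 141 140]
bg [213 211 209]
4 [  41   58  123   84 3668] [187.98074564 291.07446156]
6 [    0   122   560   278 72622] [199.79881785 314.7051651 ]
```

View pics/mk.png

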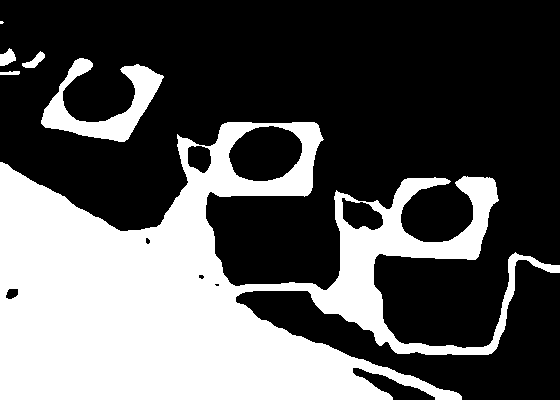

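```bash
cat > ed.py <<'E'
from h import *
from scipy.ndimage import map_coordinates
def edge(g,p,q,hw=2.5,lo=.2,hi=.8):
    p=np.array(p,float);q=np.array(q,float);d=(q-p)/np.linalg.norm(q-p);n=np.array([-d[1],d[0]]);pts=[]
    for t in np.linspace(lo,hi,13):
        c=p+(q-p)*t; o=np.arange(-hw,hw+.01,.1); X=c[None]+o[:,None]*n
        f=map_coordinates(g,[X[:,1],X[:,0]],order=3); gr=np.abs(np.gradient(f)); w=np.where(gr>.5*gr.max(),gr,0)
        # component around max
        k=gr.argmax(); a=b=k
        while a>0 and w[a-1]>0:a-=1
        while b<len(w)-1 and w[b+1]>0:b+=1
        pts.append(c+n*(o[a:b+1]*w[a:b+1]).sum()/w[a:b+1].sum())
    vx,vy,x,y=cv2.fitLine(np.array(pts,np.float32),cv2.DIST_HUBER,0,.01,.01).ravel()
    res=np.abs((np.array(pts)-[x,y])@[-vy,vx]).mean()
    return np.array([x,y]),np.array([vx,vy]),res
def inter(a,b):
    t=np.linalg.solve(np.c_[a[1],-b[1]],b[0]-a[0]); return a[0]+a[1]*t[0]
def quad(c,g,Q,z,**k):
    E=[edge(g,Q[i],Q[(i+1)%4],**k) for i in range(4)]
    C=np.array([inter(E[i-1],E[i]) for i in range(4)]); W=plane(c,C,z)[:,:2]
    L=[np.linalg.norm(W[(i+1)%4]-W[i]) for i in range(4)]
    A=[(np.arctan2(*(W[(i+1)%4]-W[i])[::-1])+np.pi/4)%(np.pi/2)-np.pi/4 for i in range(4)]
    print("center",W.mean(0).round(4),"L",np.round(L,4),"ang",np.round(A,3),"res",np.round([e[2] for e in E],2)); return C
E
python3 - <<'E'
from ed import *
S=cam("scene"); g=cv2.cvtColor(np.load("S8.npy"),cv2.COLOR_RGB2GRAY).astype(float)
for Q in ([(48,205),(100,112),(225,140),(170,222)],[(290,298),(302,203),(440,203),(430,300)],[(522,383),(545,277),(683,277),(660,387)]):
    Q=[((a+.5)/11-.5+175,(b+.5)/11-.5+275) for a,b in Q]
    print(quad(S,g,Q,.11).round(1).tolist())
E
```

```text
center [0.5913 0.3426] L [0.0294 0.0326 0.0242 0.0209] ang [ 0.269  0.231 -0.314  0.664] res [0.05 0.13 0.39 0.62]
[[178.3000030517578, 293.3999938964844], [184.10000610351562, 284.0], [197.39999389648438, 286.8999938964844], [188.0, 292.29998779296875]]
center [0.5351 0.3383] L [0.0169 0.0174 0.0189 0.0278] ang [0.091 0.342 0.673 0.286] res [0.53 0.3  0.83 0.57]
[[201.3000030517578, 298.8999938964844], [205.60000610351562, 293.6000061035156], [213.3000030517578, 294.6000061035156], [213.39999389648438, 301.0]]
center [0.4842 0.3327] L [0.0246 0.0258 0.022  0.0195] ang [0.428 0.281 0.15  0.413] res [0.94 0.56 0.82 0.81]
[[222.60000610351562, 307.5], [225.10000610351562, 298.8999938964844], [236.39999389648438, 300.8999938964844], [231.6999969482422, 308.20001220703125]]
```

```bash
sed -i 's/gr=np.abs(np.gradient(f))/gr=np.clip(sg*np.gradient(f),0,None)/; s/lo=.2,hi=.8)/lo=.15,hi=.85,sg=1)/' ed.py
python3 - <<'E'
from ed import *
S=cam("scene"); g=cv2.cvtColor(np.load("S8.npy"),cv2.COLOR_RGB2GRAY).astype(float)
for Q in ([(48,205),(100,112),(225,140),(170,222)],[(290,298),(302,203),(440,203),(430,300)],[(522,383),(545,277),(683,277),(660,387)]):
    Q=np.array([((a+.5)/11-.5+175,(b+.5)/11-.5+275) for a,b in Q])
    for i in range(4):
        for hw in (1.2,1.8):
            e=edge(g,Q[i],Q[(i+1)%4],hw,sg=1); e2=edge(g,Q[i],Q[(i+1)%4],hw,sg=-1)
            o=[]
            for E in(e,e2):
                d=E[1]*np.sign(E[1]@(Q[(i+1)%4]-Q[i])); W=plane(S,[E[0]-5*d,E[0]+5*d],.11)[:,:2]; a=(np.arctan2(*(W[1]-W[0])[::-1])+np.pi/4)%(np.pi/2)-np.pi/4
                n=np.array([-np.sin(a),np.cos(a)]); o.append((round(a,3),round(E[2],2),np.round(E[0],1).tolist()))
            print(i,hw,o)
E
```

```text
0 1.2 [(np.float64(0.266), np.float64(0.06), [181.3000030517578, 288.6000061035156]), (np.float64(0.0), np.float64(nan), [0.0, 0.0])]
0 1.8 [(np.float64(0.266), np.float64(0.06), [181.3000030517578, 288.6000061035156]), (np.float64(0.108), np.float64(0.95), [182.3000030517578, 289.70001220703125])]
1 1.2 [(np.float64(0.175), np.float64(0.1), [189.60000610351562, 285.3999938964844]), (np.float64(0.0), np.float64(nan), [0.0, 0.0])]
1 1.8 [(np.float64(0.244), np.float64(0.15), [188.60000610351562, 285.0]), (np.float64(0.0), np.float64(nan), [0.0, 0.0])]
2 1.2 [(np.float64(0.261), np.float64(0.04), [192.5, 291.5]), (np.float64(0.0), np.float64(nan), [0.0, 0.0])]
2 1.8 [(np.float64(0.262), np.float64(0.04), [192.6999969482422, 291.1000061035156]), (np.float64(-0.105), np.float64(0.65), [191.3000030517578, 290.5])]
3 1.2 [(np.float64(0.283), np.float64(0.07), [184.1999969482422, 294.29998779296875]), (np.float64(0.0), np.float64(nan), [0.0, 0.0])]
3 1.8 [(np.float64(0.284), np.float64(0.08), [184.6999969482422, 294.3999938964844]), (np.float64(0.303), np.float64(0.06), [185.39999389648438,
[... 1787 characters left out ...]
9648438, 301.20001220703125])]
2 1.2 [(np.float64(0.408), np.float64(0.08), [235.60000610351562, 305.0]), (np.float64(0.0), np.float64(nan), [0.0, 0.0])]
2 1.8 [(np.float64(0.408), np.float64(0.08), [235.60000610351562, 305.0]), (np.float64(-0.066), np.float64(0.76), [234.8000030517578, 305.1000061035156])]
3 1.2 [(np.float64(0.475), np.float64(0.05), [229.10000610351562, 309.70001220703125]), (np.float64(0.0), np.float64(nan), [0.0, 0.0])]
3 1.8 [(np.float64(0.475), np.float64(0.05), [229.10000610351562, 309.70001220703125]), (np.float64(0.0), np.float64(nan), [0.0, 0.0])]ed.py:12: RuntimeWarning: invalid value encountered in divide
  pts.append(c+n*(o[a:b+1]*w[a:b+1]).sum()/w[a:b+1].sum())
```

Run:
```python
from h import *
where()
to([.38,.33,.22],2.026)
to([.4793,.3322,.16],2.026)
```

```text
t 11.15 grasp [0.3773 0.1993 0.2494] psi 1.6731 z [ 0.0013  0.0058 -1.    ] F [-0.8  0.7 -0. ] w 0.0433
shift [0.1298 0.016  0.0301] turn [ 0.0029 -0.0053 -0.3529] dist 0.134
shift [0.1215 0.1149 0.0903] turn [ 0.0029 -0.0053 -0.3529] dist 0.19
```

arm_command --commands '[[46, [0.03, 0.004, 0.0], [0, 0, -0.08]], [46, [0.06, 0.008, 0.0], [0, 0, -0.16]], [46, [0.09, 0.012, 0], [0, 0, -0.24]], [46, [0.13, 0.016, 0], [0.003, -0.005, -0.32]], [46, [0.13, 0.04, 0.01], [0.003, -0.005, -0.353]], [46, [0.127, 0.07, 0.03], [0.003, -0.005, -0.353]], [46, [0.124, 0.1, 0.05], [0.003, -0.005, -0.353]], [46, [0.1215, 0.115, 0.06], [0.003, -0.005, -0.353]], [46, [0.1215, 0.115, 0.075], [0.003, -0.005, -0.353]], [46, [0.1215, 0.115, 0.08], [0.003, -0.005, -0.353]]]'

```text
time: 11.98
ee_pos: [0.4794, 0.3312, 0.2179]
eef_rot: [0.53, 0.848, -0.002, -0.001]
ft_force: [-0.3, 0.7, -0.3]
width: 0.0398
```

Run:
```python
from h import *
where();S=cam("scene"); crop(S,180,230,110,90,7,"pics/s10.png",10)
to([.4793,.3322,.10],2.026)
print(read_state()["joint_positions"].round(2))
```

```text
t 11.98 grasp [0.4792 0.331  0.1669] psi 2.025 z [-0.0037 -0.0028 -1.    ] F [-0.3  0.7 -0.3] w 0.0398
shift [0.0005 0.0013 0.0671] turn [-0.0049  0.0006 -0.0002] dist 0.067
[-0.75  0.29  0.07  1.68 -0.02  1.18 -0.21]
```

View pics/s10.png

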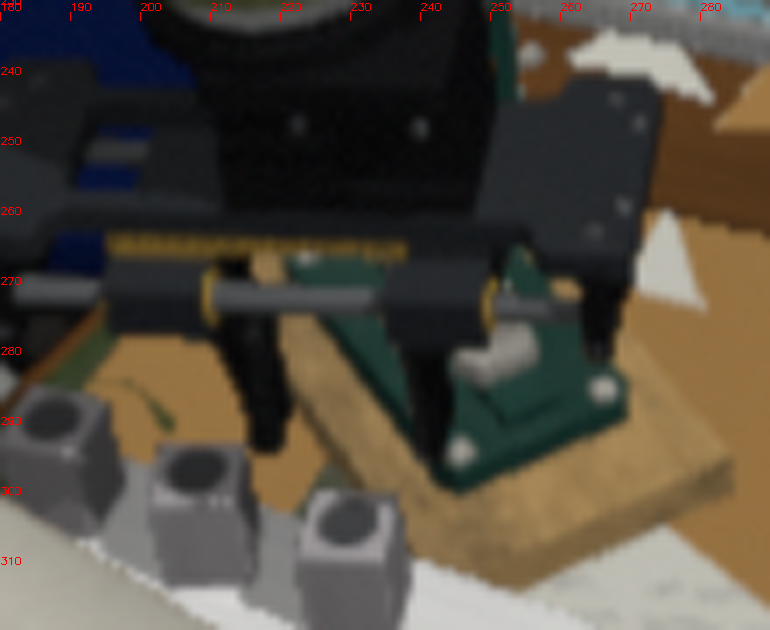

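```bash
cat >> h.py <<'E'
def tips(c):
    s=read_state();R0=R.from_quat(s["eef_rot"])
    for sg in (1,-1):
        print([proj(c,s["ee_pos"]+R0.apply([x,sg*s["width"]/2,.07])).round(1)[0].tolist() for x in(-.0095,.0095)])
E
python3 - <<'E'
from h import *
tips(cam("scene"));where();to([.4793,.3322,.10],2.026)
E
```

```text
[[220.7, 288.0], [218.9, 294.6]]
[[239.7, 288.6], [238.2, 295.3]]
t 12.08 grasp [0.4785 0.3316 0.1687] psi 2.0262 z [-0.003  -0.0017 -1.    ] F [-0.5 -0.1 -0.4] w 0.0402
shift [0.0002 0.0011 0.0686] turn [-0.0034  0.0002  0.0002] dist 0.069
```

arm_command --commands '[[46, [0, 0.001, 0.01], [-0.003, 0, 0]], [46, [0, 0.001, 0.02], [-0.003, 0, 0]], [46, [0, 0.001, 0.03], [-0.003, 0, 0]], [46, [0, 0.001, 0.04], [-0.003, 0, 0]], [46, [0, 0.001, 0.05], [-0.003, 0, 0]], [46, [0, 0.001, 0.06], [-0.003, 0, 0]], [46, [0, 0.001, 0.066], [-0.003, 0, 0]], [46, [0, 0.001, 0.0685], [-0.003, 0, 0]], [46, [0, 0.001, 0.0685], [-0.003, 0, 0]], [46, [0, 0.001, 0.0685], [-0.003, 0, 0]]]'

```text
time: 12.92
ee_pos: [0.4808, 0.3313, 0.1527]
eef_rot: [0.53, 0.848, 0.001, 0.001]
ft_force: [-0.1, -0.6, -0.2]
width: 0.0399
```

Run:
```python
from h import *
where();S=cam("scene"); crop(S,180,250,110,90,7,"pics/s11.png",10)
to([.4829,.334,.10],2.026)
```

```text
t 12.92 grasp [0.4809 0.3314 0.1017] psi 2.0243 z [ 0.0023  0.0011 -1.    ] F [-0.1 -0.6 -0.2] w 0.0399
shift [0.0014 0.0029 0.0021] turn [ 0.0031 -0.0002 -0.0016] dist 0.004
```

View pics/s11.png

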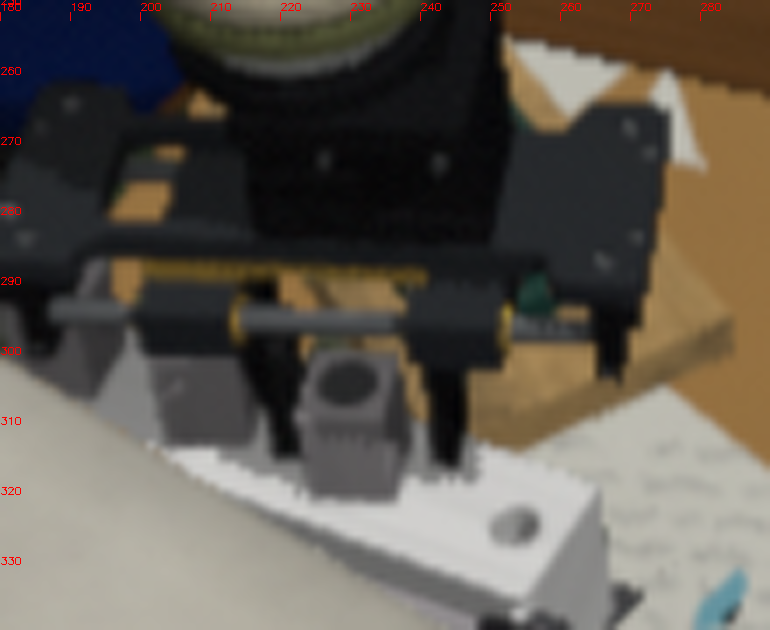

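arm_command --commands '[[46, [0.001, 0.003, 0.001], [0, 0, 0]], [30, [0.001, 0.003, 0.001], [0, 0, 0]], [20, [0.001, 0.003, 0.001], [0, 0, 0]], [20, [0.001, 0.003, 0.001], [0, 0, 0]], [20, [0.001, 0.003, 0.001], [0, 0, 0]], [20, [0.001, 0.003, 0.001], [0, 0, 0]], [20, [0.001, 0.003, 0.001], [0, 0, 0]], [20, [0.001, 0.003, 0.001], [0, 0, 0]], [20, [0.001, 0.003, 0.001], [0, 0, 0]], [20, [0.001, 0.003, 0.001], [0, 0, 0]]]' --squeeze 30

```text
time: 13.8
ee_pos: [0.4834, 0.3338, 0.1519]
eef_rot: [0.53, 0.848, 0.002, 0.001]
ft_force: [4.6, 3.2, 0.1]
width: 0.0278
```

Run:
```python
from h import *
where()
print(read_state()["torque"].round(2))
```

```text
t 13.8 grasp [0.4835 0.3339 0.1009] psi 2.0244 z [ 0.0034  0.0019 -1.    ] F [4.6 3.2 0.1] w 0.0278
[ 0.75 -1.18  0.01]
```

arm_command --commands '[[20, [0, 0, -0.005], [0, 0, 0]], [20, [0, 0, -0.015], [0, 0, 0]], [20, [0, 0, -0.025], [0, 0, 0]], [20, [0, 0, -0.04], [0, 0, 0]], [20, [0, 0, -0.055], [0, 0, 0]], [20, [0, 0, -0.07], [0, 0, 0]], [20, [0, 0, -0.085], [0, 0, 0]], [20, [0, 0, -0.1], [0, 0, 0]], [20, [0, 0, -0.12], [0, 0, 0]], [20, [0, 0, -0.14], [0, 0, 0]]]'

```text
time: 14.63
ee_pos: [0.4816, 0.3326, 0.2911]
eef_rot: [0.53, 0.848, -0.001, -0.0]
ft_force: [0.6, -0.0, -2.1]
width: 0.0279
```

Run:
```python
from h import *
where()
to([.385,.33,.255],2.0)
to([.375,.18,.255],1.75)
to([.375,.0,.255],1.75)
```

```text
t 14.63 grasp [0.4815 0.3325 0.2401] psi 2.0244 z [-0.001  -0.0015 -1.    ] F [ 0.6 -0.  -2.1] w 0.0279
shift [ 0.04   -0.088  -0.0148] turn [-0.0016  0.0009  0.0244] dist 0.098
shift [-0.0905 -0.1627 -0.0145] turn [-0.0015  0.0011  0.2744] dist 0.187
shift [-0.2523 -0.2416 -0.0143] turn [-0.0015  0.0011  0.2744] dist 0.35
```

arm_command --commands '[[20, [0.013, -0.03, -0.014], [0, 0, 0]], [20, [0.027, -0.06, -0.014], [0, 0, 0.02]], [20, [0.035, -0.088, -0.014], [0, 0, 0.05]], [20, [0.01, -0.108, -0.014], [0, 0, 0.1]], [20, [-0.02, -0.123, -0.014], [0, 0, 0.15]], [20, [-0.055, -0.143, -0.014], [0, 0, 0.2]], [20, [-0.09, -0.163, -0.014], [0, 0, 0.25]], [20, [-0.125, -0.18, -0.014], [0, 0, 0.274]], [20, [-0.158, -0.196, -0.014], [0, 0, 0.274]], [20, [-0.19, -0.212, -0.014], [0, 0, 0.274]]]'

```text
time: 15.47
ee_pos: [0.3739, 0.0674, 0.3043]
eef_rot: [0.641, 0.768, 0.0, -0.0]
ft_force: [1.8, -0.2, -1.8]
width: 0.028
```

Run:
```python
from h import *
where();S=cam("scene"); crop(S,235,190,110,90,7,"pics/s12.png",10)
T=cam("top"); crop(T,280,155,60,100,8,"pics/t12.png",10)
where()
to([.38,.0,.255],1.75)
```

```text
t 15.47 grasp [0.3739 0.0674 0.2533] psi 1.75 z [-3.e-04  6.e-04 -1.e+00] F [ 1.8 -0.2 -1.8] w 0.028
t 15.57 grasp [0.3743 0.0644 0.2535] psi 1.7434 z [-2.e-04  4.e-04 -1.e+00] F [ 0.1  0.8 -3.2] w 0.0277
shift [-0.0644 -0.0055 -0.0015] turn [-0.0001 -0.0004 -0.0066] dist 0.065
```

View pics/s12.png

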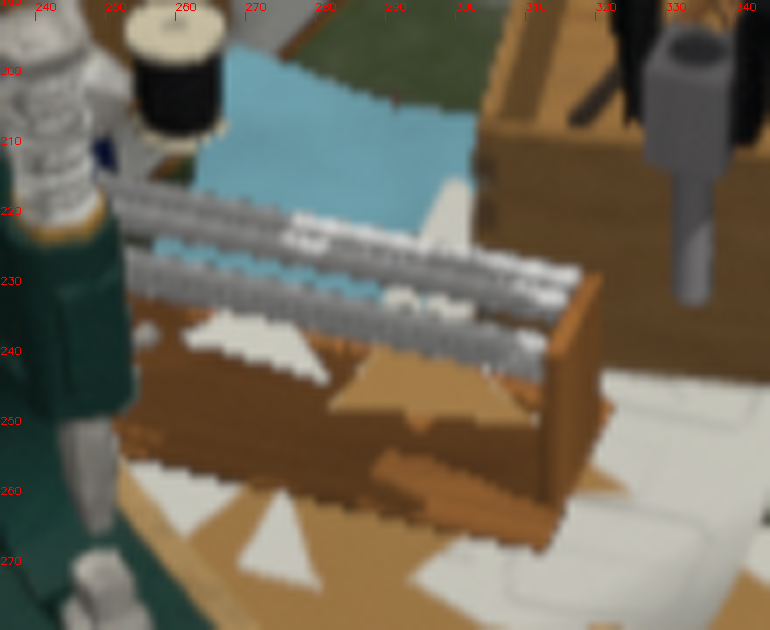

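View pics/t12.png

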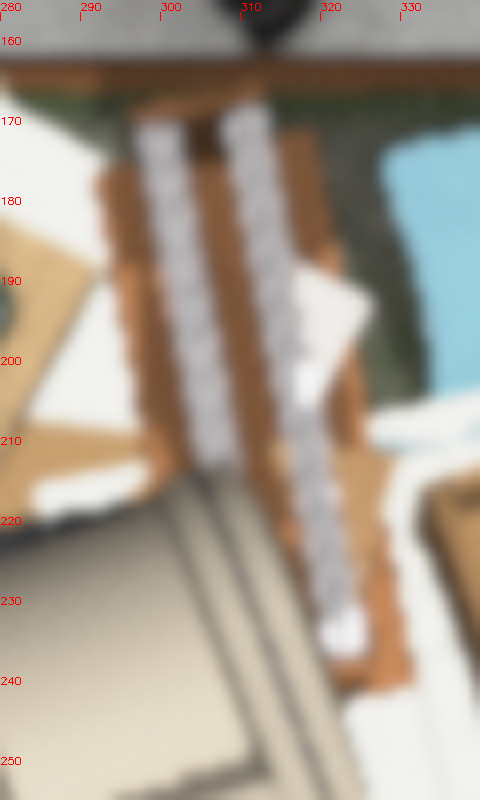

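```bash
cat > rack.py <<'E'
from ed import *
def f(c,g,a,b,z,o,s,hw=2.,sg=1,lo=.1,hi=.9):
    a=(np.array(a)+.5)/s-.5+o; b=(np.array(b)+.5)/s-.5+o
    e=edge(g,a,b,hw,sg=sg,lo=lo,hi=hi); L=np.linalg.norm(b-a)/2
    d=e[1]*np.sign(e[1]@(b-a)); return plane(c,[e[0]-d*L,e[0]+d*L],z)[:,:2],e
def show(n,W,r):
    d=(W[1]-W[0]); a=np.arctan2(d[1],d[0]); a=(a+np.pi/2)%np.pi-np.pi/2
    print(n,"yaw",round(a,4),"y at x=.46,.55,.64:",[round(float(W[0,1]+(x-W[0,0])*np.tan(a)),4) for x in(.46,.55,.64)],"res",round(float(r),2))
if __name__=="__main__":
    T=cam("top");S=cam("scene")
    g=cv2.cvtColor(cv2.imread("pics/top0.png"),cv2.COLOR_BGR2GRAY).astype(float)
    o=np.array([285,155])
    for n,a,b,sg in(("L out",(97,125),(197,670),1),("L in",(143,120),(238,650),-1),("R in",(182,110),(282,650),1),("R out",(232,100),(328,650),-1)):
        for s_ in (1,-1):
            try:
                W,e=f(T,g,a,b,.083,o,8,sg=s_); show(n+str(s_),W,e[2])
            except Exception as x: print(n,s_,x)
    g=cv2.cvtColor(S["pixels"],cv2.COLOR_RGB2GRAY).astype(float); o=np.array([235,190])
    for n,a,b in(("near top",(125,250),(545,338)),("far top",(150,190),(580,270)),("far low",(150,238),(560,316))):
        for s_ in (1,-1):
            for z in(.08,.086):
                try:
                    W,e=f(S,g,a,b,z,o,7,sg=s_); show(n+str(s_)+" z"+str(z),W,e[2])
                except Exception as x: print(n,s_,x)
E
python3 rack.py
```

```text
L out1 yaw 0.0 y at x=.46,.55,.64: [1.0982, 1.0982, 1.0982] res nan
L out-1 yaw 0.1838 y at x=.46,.55,.64: [0.0442, 0.061, 0.0777] res 0.08
L in1 yaw 0.185 y at x=.46,.55,.64: [0.0264, 0.0433, 0.0601] res 0.06
L in-1 yaw 0.0 y at x=.46,.55,.64: [1.0982, 1.0982, 1.0982] res nan
R in1 yaw 0.0 y at x=.46,.55,.64: [1.0982, 1.0982, 1.0982] res nan
R in-1 yaw 0.1841 y at x=.46,.55,.64: [0.0119, 0.0286, 0.0454] res 0.11
R out1 yaw 0.1805 y at x=.46,.55,.64: [-0.0066, 0.0098, 0.0263] res 0.29
R out-1 yaw 0.0 y at x=.46,.55,.64: [1.0982, 1.0982, 1.0982] res nan
near top1 z0.08 yaw 0.1722 y at x=.46,.55,.64: [0.0219, 0.0376, 0.0532] res 0.52
near top1 z0.086 yaw 0.1722 y at x=.46,.55,.64: [0.0287, 0.0444, 0.06] res 0.52
near top-1 z0.08 yaw 0.2311 y at x=.46,.55,.64: [0.0265, 0.0476, 0.0688] res 0.74
near top-1 z0.086 yaw 0.2311 y at x=.46,.55,.64: [0.0335, 0.0547, 0.0758] res 0.74
far top1 z0.08 yaw 0.2358 y at x=.46,.55,.64: [-0.0196, 0.002, 0.0236] res 0.86
far top1 z0.086 yaw 0.2358 y at x=.46,.55,.64: [-0.0123, 0.0093, 0.031] res 0.86
far top-1 z0.08 yaw 0.1802 y at x=.46,.55,.64: [-0.0077, 0.0087, 0.0251] res 0.21
far top-1 z0.086 yaw 0.1802 y at x=.46,.55,.64: [-0.0007, 0.0157, 0.0321] res 0.21
far low1 z0.08 yaw 0.0 y at x=.46,.55,.64: [-1.0543, -1.0543, -1.0543] res nan
far low1 z0.086 yaw 0.0 y at x=.46,.55,.64: [-1.0402, -1.0402, -1.0402] res nan
far low-1 z0.08 yaw 0.1779 y at x=.46,.55,.64: [0.0105, 0.0267, 0.0429] res 0.79
far low-1 z0.086 yaw 0.1779 y at x=.46,.55,.64: [0.0174, 0.0336, 0.0498] res 0.79ed.py:12: RuntimeWarning: invalid value encountered in divide
  pts.append(c+n*(o[a:b+1]*w[a:b+1]).sum()/w[a:b+1].sum())
```

```bash
python3 - 2>/dev/null <<'E'
from rack import *
S=cam("scene");im=cv2.imread("pics/scene0.png")
big=cv2.resize(im[205:250,245:325],None,fx=10,fy=10,interpolation=cv2.INTER_CUBIC); cv2.imwrite("pics/s0z.png",big)
g=cv2.cvtColor(im,cv2.COLOR_BGR2GRAY).astype(float)
for u in (265,285,305):
    print(u,[int(v) for v in g[212:245,u]])
print(plane(S,[[265,212],[285,212],[305,212]],.08).round(4))
E
```

```text
265 [133, 133, 133, 135, 138, 154, 185, 174, 143, 178, 202, 165, 122, 125, 133, 141, 179, 189, 153, 127, 122, 124, 131, 165, 189, 193, 189, 143, 100, 103, 103, 103, 84]
285 [140, 139, 139, 139, 140, 141, 141, 141, 142, 147, 183, 183, 150, 174, 200, 165, 121, 112, 125, 142, 182, 204, 166, 123, 116, 115, 106, 103, 87, 72, 81, 88, 109]
305 [59, 54, 54, 56, 62, 64, 61, 55, 54, 53, 57, 64, 68, 84, 163, 194, 162, 155, 185, 166, 128, 122, 95, 81, 162, 201, 175, 138, 120, 114, 113, 113, 132]
[[ 0.6185 -0.0077  0.08  ]
 [ 0.5706 -0.0341  0.08  ]
 [ 0.5227 -0.0605  0.08  ]]
```

View pics/s0z.png

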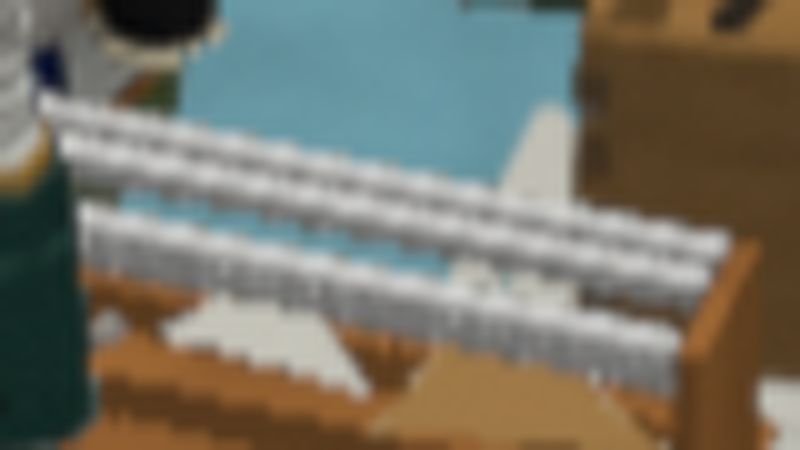

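```bash
cat > mid.py <<'E'
from h import *
def band(g,u,v0,hw=2.2,th=None):
    # subpixel peak near v0 via parabola on column
    o=np.arange(int(v0)-3,int(v0)+5); k=o[g[o,u].argmax()]
    a,b,c=g[k-1,u],g[k,u],g[k+1,u]; return k+.5*(a-c)/(a-2*b+c)
def midline(S,g,us,l1,l2,l3,verbose=True):
    out=[]
    for (lab,f,z) in l1,l2,l3:
        P=[]
        for u in us:
            v=band(g,u,f(u)); P.append([u,v])
        P=np.array(P); W=plane(S,P,z)[:,:2]
        vx,vy,x,y=cv2.fitLine(W.astype(np.float32),cv2.DIST_HUBER,0,.001,.001).ravel()
        y55=[y+(t-x)*vy/vx for t in(.48,.55,.62)]; print(lab,"yaw",round(np.arctan(vy/vx),4),"y@.48,.55,.62",np.round(y55,4),"rms",np.std((W-[x,y])@[-vy,vx]).round(5))
        out.append((np.arctan(vy/vx),y55[1]))
    return out
E
python3 - <<'E'
from mid import *
S=cam("scene");g=cv2.cvtColor(cv2.imread("pics/scene0.png"),cv2.COLOR_BGR2GRAY).astype(float)
L=lambda a,b,u1=265,u2=305:(lambda u:a+(b-a)*(u-u1)/(u2-u1))
o=midline(S,g,range(258,310),("farlip",L(218.3,227),.086),("farbar",L(222,230.2),.08),("nearlip",L(228.8,237.1),.086))
print("mid",(o[0][1]+o[2][1])/2,"from farbar",o[1][1]+.0125/np.cos(.18))
# near end plate inner edge and x extent
E
```

```text
farlip yaw 0.1215 y@.48,.55,.62 [0.0128 0.0213 0.0299] rms 0.00719
farbar yaw 0.1215 y@.48,.55,.62 [0.006  0.0146 0.0231] rms 0.00723
nearlip yaw 0.1813 y@.48,.55,.62 [0.0407 0.0535 0.0664] rms 0.00064
mid 0.037429973 from farbar 0.027261244181505606
```

```bash
sed -i 's/o=np.arange(int(v0)-3,int(v0)+5)/o=np.arange(round(v0)-1,round(v0)+2)/' mid.py
python3 - <<'E'
from mid import *
S=cam("scene");g=cv2.cvtColor(cv2.imread("pics/scene0.png"),cv2.COLOR_BGR2GRAY).astype(float)
L=lambda a,b,u1=265,u2=305:(lambda u:a+(b-a)*(u-u1)/(u2-u1))
o=midline(S,g,range(258,310),("farlip",L(218.3,227),.086),("farbar",L(222,230.2),.08),("nearlip",L(228.8,237.1),.086))
print("mid",(o[0][1]+o[2][1])/2,"from farbar",o[1][1]+.0125/np.cos(.18))
E
```

```text
farlip yaw 0.1854 y@.48,.55,.62 [-0.0001  0.013   0.0261] rms 0.00066
farbar yaw 0.182 y@.48,.55,.62 [0.0068 0.0197 0.0325] rms 0.00049
nearlip yaw 0.1813 y@.48,.55,.62 [0.0407 0.0535 0.0664] rms 0.00064
mid 0.03326107 from farbar 0.03237000112604277
```

Run:
```python
from h import *
S=cam("scene");T=cam("top")
print(tri(T,[[277,135]],S,[[214.5,113]]))
print(tri(T,[[259,197]],S,[[239,193]]), tri(T,[[268,165]],S,[[228,153]]))
where()
```

```text
(array([0.64734551, 0.10957187, 0.41651431]), np.float64(0.002659868549326392))
(array([0.5412781 , 0.17164805, 0.27728412]), np.float64(0.019176405855758555)) (array([0.5979018 , 0.1377528 , 0.34535078]), np.float64(0.0008421056603686185))
t 15.92 grasp [0.3751 0.0705 0.2538] psi 1.7521 z [ 1.3e-03  3.0e-04 -1.0e+00] F [ 0.5  0.4 -3. ] w 0.0277
```

Run:
```python
from h import *
to([.43,.02,.25],1.754)
to([.5884,.0401,.25],1.754)
to([.5884,.0401,.205],1.754)
```

```text
shift [-0.0595  0.045   0.0038] turn [ 0.0013 -0.0001 -0.0019] dist 0.075
shift [-0.0683  0.2044  0.004 ] turn [ 0.0013 -0.0001 -0.0019] dist 0.216
shift [-0.0683  0.2043  0.049 ] turn [ 0.0013 -0.0001 -0.0019] dist 0.221
```

arm_command --commands '[[20, [-0.025, 0.02, 0.004], [0, 0, 0]], [20, [-0.055, 0.042, 0.004], [0, 0, 0]], [20, [-0.06, 0.07, 0.004], [0, 0, 0]], [20, [-0.062, 0.1, 0.004], [0, 0, 0]], [20, [-0.064, 0.13, 0.004], [0, 0, 0]], [20, [-0.066, 0.16, 0.004], [0, 0, 0]], [20, [-0.067, 0.185, 0.004], [0, 0, -0.002]], [20, [-0.068, 0.2043, 0.004], [0.001, 0, -0.002]], [20, [-0.068, 0.2043, 0.02], [0.001, 0, -0.002]], [20, [-0.068, 0.2043, 0.035], [0.001, 0, -0.002]]]'

```text
time: 16.75
ee_pos: [0.5896, 0.0405, 0.2694]
eef_rot: [0.639, 0.769, 0.0, 0.0]
ft_force: [-0.3, -0.2, -3.1]
width: 0.0277
```

Run:
```python
from mid import *
where();S=cam("scene"); crop(S,225,180,110,90,7,"pics/s13.png",10)
cv2.imwrite("pics/scene13.png",S["pixels"][:,:,::-1])
to([.5884,.0401,.205],1.754)
s=read_state(); z=R.from_quat(s["eef_rot"]).apply([0,0,1]); gp=s["ee_pos"]+z*.051
print("disc",proj(S,gp-z*.009),"shaft end",proj(S,gp+z*.091), "slot at s35,z.08",proj(S,[.5884,.0401,.08]))
```

```text
t 16.75 grasp [0.5897 0.0405 0.2184] psi 1.754 z [ 9.e-04 -1.e-04 -1.e+00] F [-0.3 -0.2 -3.1] w 0.0277
shift [-0.0003  0.0006  0.0099] turn [-0.0041  0.0002 -0.0001] dist 0.01
disc [[260.9445633 179.3506215]] shaft end [[263.80658943 211.82255628]] slot at s35,z.08 [[264.55911492 224.9102842 ]]
```

View pics/s13.png

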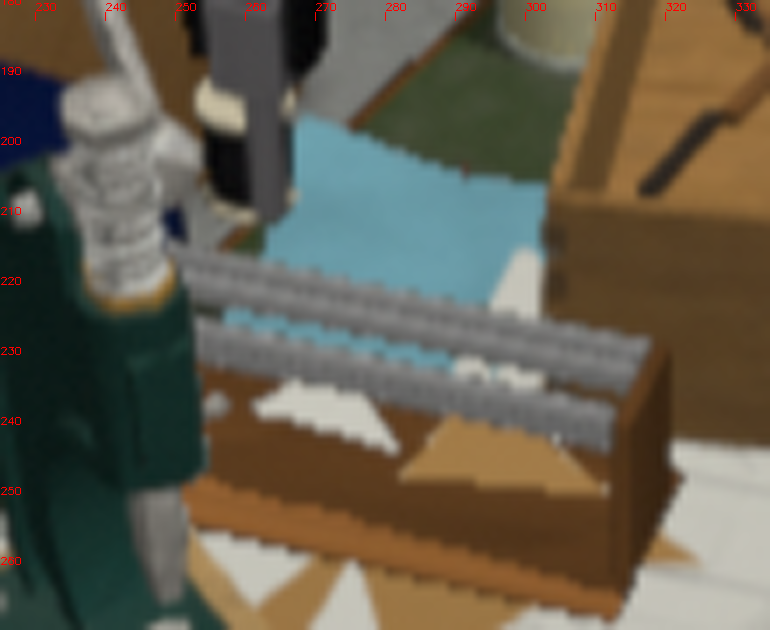

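arm_command --commands '[[20, [0, 0.001, 0.005], [-0.004, 0, 0]], [20, [0, 0.001, 0.01], [-0.004, 0, 0]], [20, [0, 0.001, 0.017], [-0.004, 0, 0]], [20, [0, 0.001, 0.024], [-0.004, 0, 0]], [20, [0, 0.001, 0.031], [-0.004, 0, 0]], [20, [0, 0.001, 0.037], [-0.004, 0, 0]], [20, [0, 0.001, 0.043], [-0.004, 0, 0]], [20, [0, 0.001, 0.048], [-0.004, 0, 0]], [20, [0, 0.001, 0.053], [-0.004, 0, 0]], [20, [0, 0.001, 0.053], [-0.004, 0, 0]]]'

```text
time: 17.63
ee_pos: [0.5891, 0.0395, 0.2163]
eef_rot: [0.64, 0.768, 0.002, 0.001]
ft_force: [-0.1, -0.3, -3.4]
width: 0.0274
```

Run:
```python
from mid import *
where();S=cam("scene"); crop(S,225,180,110,90,7,"pics/s14.png",10)
where()
s=read_state(); z=R.from_quat(s["eef_rot"]).apply([0,0,1]); gp=s["ee_pos"]+z*.051
```

```text
t 17.63 grasp [0.5893 0.0396 0.1653] psi 1.7525 z [ 0.0036  0.0012 -1.    ] F [-0.1 -0.3 -3.4] w 0.0274
t 17.68 grasp [0.5895 0.0396 0.166 ] psi 1.7524 z [ 0.0042  0.0013 -1.    ] F [-0.3 -0.2 -2.7] w 0.0278
```

View pics/s14.png

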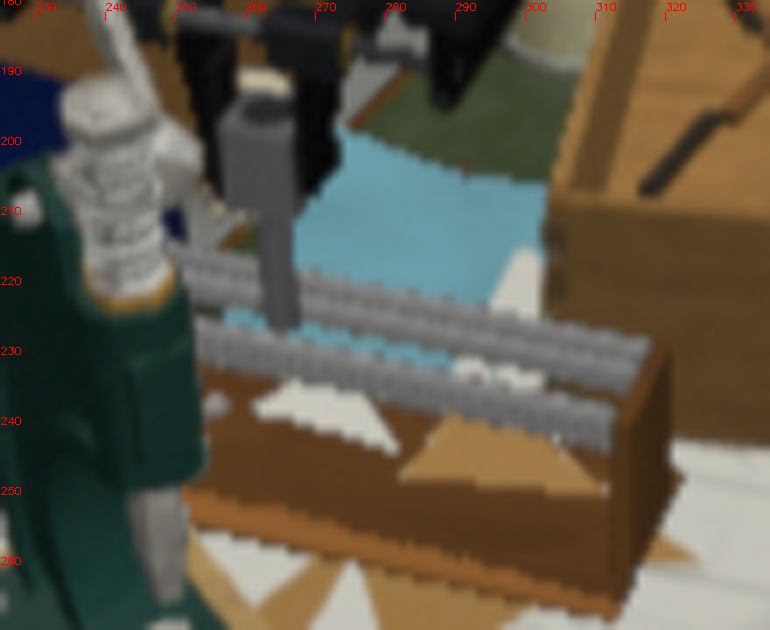

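arm_command --commands '[[20, [0.0005, 0, 0.004], [0, 0, 0]], [20, [0.0005, 0, 0.009], [0, 0, 0]], [20, [0.0005, 0, 0.014], [0, 0, 0]], [20, [0.0005, 0, 0.019], [0, 0, 0]], [20, [0.0005, 0, 0.024], [0, 0, 0]], [20, [0.0005, 0, 0.029], [0, 0, 0]], [20, [0.0005, 0, 0.034], [0, 0, 0]], [20, [0.0005, 0, 0.038], [0, 0, 0]], [20, [0.0005, 0, 0.041], [0, 0, 0]], [20, [0.0005, 0, 0.041], [0, 0, 0]]]'

```text
time: 18.52
ee_pos: [0.5893, 0.04, 0.1757]
eef_rot: [0.64, 0.768, 0.002, 0.001]
ft_force: [-0.0, -0.3, -2.9]
width: 0.0277
```

Run:
```python
from mid import *
where()
```

```text
t 18.52 grasp [0.5896 0.0401 0.1247] psi 1.7524 z [ 0.0041  0.0013 -1.    ] F [-0.  -0.3 -2.9] w 0.0277
```

arm_command --commands '[[20, [0, 0, 0.0015], [0, 0, 0]], [20, [0, 0, 0.003], [0, 0, 0]], [20, [0, 0, 0.0045], [0, 0, 0]], [20, [0, 0, 0.006], [0, 0, 0]], [20, [0, 0, 0.0075], [0, 0, 0]], [20, [0, 0, 0.009], [0, 0, 0]], [20, [0, 0, 0.01], [0, 0, 0]], [20, [0, 0, 0.011], [0, 0, 0]], [20, [0, 0, 0.011], [0, 0, 0]], [20, [0, 0, 0.011], [0, 0, 0]]]'

```text
time: 19.35
ee_pos: [0.5897, 0.0401, 0.1655]
eef_rot: [0.64, 0.768, 0.002, 0.001]
ft_force: [0.6, 0.4, -2.4]
width: 0.0278
```

Run:
```python
from mid import *
where();S=cam("scene"); crop(S,225,180,110,90,7,"pics/s15.png",10)
```

```text
t 19.35 grasp [0.5899 0.0402 0.1145] psi 1.7524 z [ 0.005   0.0015 -1.    ] F [ 0.6  0.4 -2.4] w 0.0278
```

View pics/s15.png

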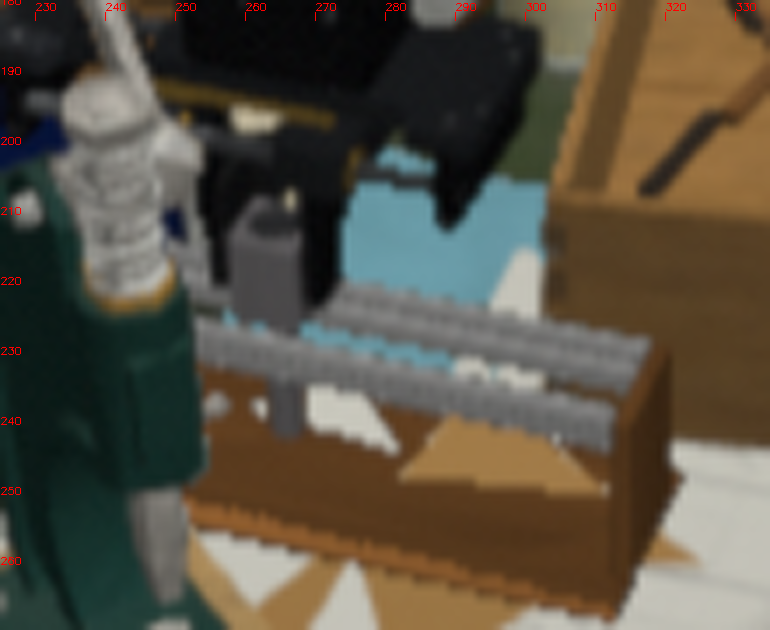

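arm_command --commands '[[20, [0, 0, 0.0005], [0, 0, 0]], [20, [0, 0, 0.001], [0, 0, 0]], [20, [0, 0, 0.0015], [0, 0, 0]], [20, [0, 0, 0.002], [0, 0, 0]], [20, [0, 0, 0.0025], [0, 0, 0]], [20, [0, 0, 0.003], [0, 0, 0]], [20, [0, 0, 0.0035], [0, 0, 0]], [20, [0, 0, 0.004], [0, 0, 0]], [20, [0, 0, 0.004], [0, 0, 0]], [20, [0, 0, 0.004], [0, 0, 0]]]'

```text
time: 20.23
ee_pos: [0.5898, 0.0401, 0.1619]
eef_rot: [0.64, 0.768, 0.002, 0.001]
ft_force: [-2.3, 0.2, 2.9]
width: 0.0282
```

Run:
```python
from mid import *
where();
```

```text
t 20.23 grasp [0.59   0.0402 0.1109] psi 1.7524 z [ 0.0053  0.0017 -1.    ] F [-2.3  0.2  2.9] w 0.0282
```

arm_command --commands '[[25, [0, 0, 0], [0, 0, 0]], [40, [0, 0, 0], [0, 0, 0]], [46, [0, 0, 0], [0, 0, 0]], [46, [0, 0, -0.001], [0, 0, 0]], [46, [0, 0, -0.01], [0, 0, 0]], [46, [0, 0, -0.025], [0, 0, 0]], [46, [0, 0, -0.045], [0, 0, 0]], [46, [0, 0, -0.07], [0, 0, 0]], [46, [0, 0, -0.1], [0, 0, 0]], [46, [0, 0, -0.12], [0, 0, 0]]]'

```text
time: 21.07
ee_pos: [0.5896, 0.0397, 0.2849]
eef_rot: [0.64, 0.768, 0.003, 0.002]
ft_force: [0.1, -0.2, 0.7]
width: 0.0399
```

Run:
```python
from mid import *
where();S=cam("scene"); crop(S,225,180,110,90,7,"pics/s16.png",10)
to([.4,.03,.24],1.75)
to([.375,.1,.24],1.9)
to([.38,.33,.24],2.09)
```

```text
t 21.07 grasp [0.59   0.0398 0.2339] psi 1.752 z [ 0.0079  0.002  -1.    ] F [ 0.1 -0.2  0.7] w 0.0399
shift [ 0.0248 -0.1894 -0.0049] turn [ 0.013  -0.0009  0.002 ] dist 0.191
shift [ 0.0982 -0.2013 -0.005 ] turn [ 1.30e-02  1.00e-04 -1.48e-01] dist 0.224
shift [ 0.3235 -0.155  -0.0042] turn [ 0.013   0.0013 -0.338 ] dist 0.359
```

View pics/s16.png

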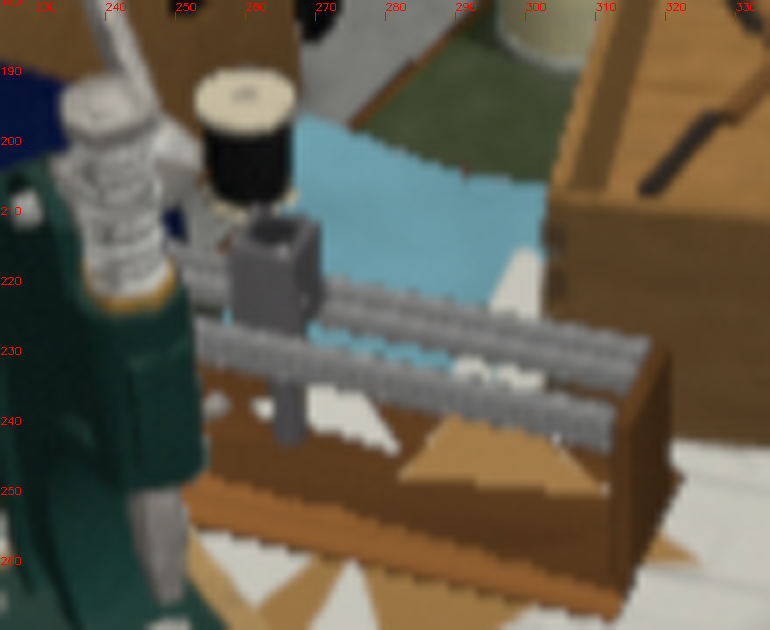

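arm_command --commands '[[46, [0.004, -0.035, -0.005], [0.003, 0, 0]], [46, [0.009, -0.075, -0.005], [0.006, 0, 0]], [46, [0.015, -0.115, -0.005], [0.01, 0, 0]], [46, [0.02, -0.155, -0.005], [0.013, 0, 0]], [46, [0.03, -0.185, -0.005], [0.013, 0, 0]], [46, [0.065, -0.198, -0.005], [0.013, 0, -0.05]], [46, [0.1, -0.201, -0.005], [0.013, 0, -0.1]], [46, [0.14, -0.193, -0.005], [0.013, 0, -0.15]], [46, [0.18, -0.185, -0.005], [0.013, 0, -0.2]], [46, [0.22, -0.176, -0.005], [0.013, 0, -0.25]]]'

```text
time: 21.95
ee_pos: [0.3758, 0.2263, 0.2866]
eef_rot: [0.538, 0.843, -0.002, -0.002]
ft_force: [0.7, -0.2, 0.6]
width: 0.04
```

Run:
```python
from mid import *
where()
to([.38,.32,.22],2.09)
to([.5331,.3368,.18],2.09)
```

```text
t 21.95 grasp [0.3755 0.2262 0.2356] psi 2.0044 z [-6.e-03 -8.e-04 -1.e+00] F [ 0.7 -0.2  0.6] w 0.04
shift [0.0833 0.0433 0.0155] turn [-0.0057 -0.0021 -0.0856] dist 0.095
shift [0.0341 0.1895 0.0546] turn [-0.0057 -0.0021 -0.0856] dist 0.2
```

arm_command --commands '[[46, [0.035, 0.015, 0.005], [-0.002, 0, -0.04]], [46, [0.065, 0.035, 0.01], [-0.005, -0.002, -0.08]], [46, [0.08, 0.05, 0.015], [-0.0057, -0.002, -0.0856]], [46, [0.07, 0.08, 0.02], [-0.0057, -0.002, -0.0856]], [46, [0.06, 0.11, 0.03], [-0.0057, -0.002, -0.0856]], [46, [0.05, 0.14, 0.04], [-0.0057, -0.002, -0.0856]], [46, [0.042, 0.165, 0.05], [-0.0057, -0.002, -0.0856]], [46, [0.034, 0.1895, 0.055], [-0.0057, -0.002, -0.0856]], [46, [0.034, 0.1895, 0.055], [-0.0057, -0.002, -0.0856]], [46, [0.034, 0.1895, 0.055], [-0.0057, -0.002, -0.0856]]]'

```text
time: 22.78
ee_pos: [0.5346, 0.3339, 0.2286]
eef_rot: [0.503, 0.864, -0.002, -0.0]
ft_force: [-0.1, -0.3, -0.6]
width: 0.04
```

Run:
```python
from mid import *
where()
S=cam("scene"); crop(S,170,230,110,90,7,"pics/s17.png",10)
to([.5331,.3368,.10],2.09)
```

```text
t 22.78 grasp [0.5345 0.3338 0.1776] psi 2.0864 z [-0.0019 -0.0029 -1.    ] F [-0.1 -0.3 -0.6] w 0.04
shift [0.0024 0.0008 0.0782] turn [-0.0024  0.0009 -0.0024] dist 0.078
```

View pics/s17.png

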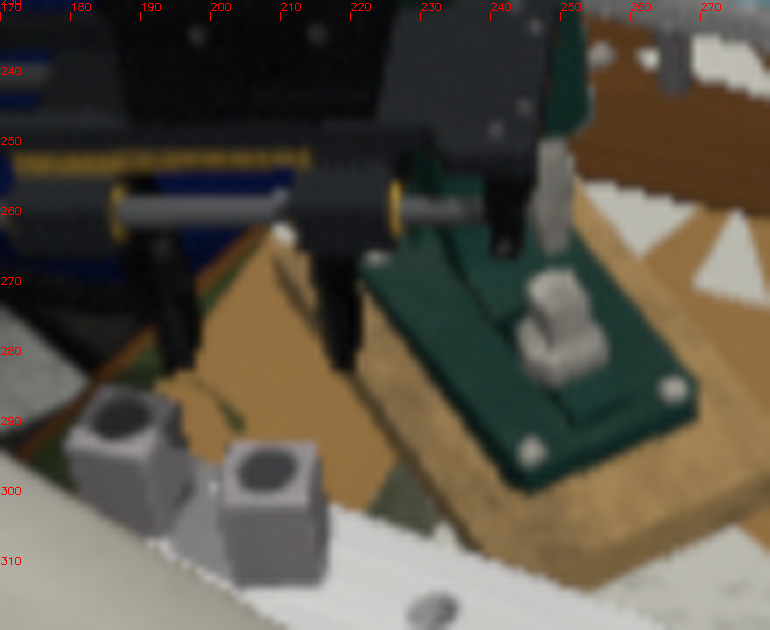

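arm_command --commands '[[46, [0.001, 0.0005, 0.005], [-0.002, 0.001, -0.002]], [46, [0.0024, 0.0008, 0.01], [-0.002, 0.001, -0.002]], [46, [0.0024, 0.0008, 0.02], [-0.002, 0.001, -0.002]], [46, [0.0024, 0.0008, 0.03], [-0.002, 0.001, -0.002]], [46, [0.0024, 0.0008, 0.035], [-0.002, 0.001, -0.002]], [46, [0.0024, 0.0008, 0.035], [-0.002, 0.001, -0.002]], [46, [0.0024, 0.0008, 0.035], [-0.002, 0.001, -0.002]], [46, [0.0024, 0.0008, 0.035], [-0.002, 0.001, -0.002]], [46, [0.0024, 0.0008, 0.035], [-0.002, 0.001, -0.002]], [46, [0.0024, 0.0008, 0.035], [-0.002, 0.001, -0.002]]]'

```text
time: 23.67
ee_pos: [0.5334, 0.337, 0.1947]
eef_rot: [0.502, 0.865, 0.0, 0.0]
ft_force: [0.6, -0.2, 0.3]
width: 0.04
```

Run:
```python
from mid import *
where()
to([.5331,.3368,.10],2.09)
```

```text
t 23.67 grasp [0.5334 0.3371 0.1437] psi 2.09 z [ 5.e-04  7.e-04 -1.e+00] F [ 0.6 -0.2  0.3] w 0.04
shift [-0.0001 -0.0004  0.0437] turn [ 0.0008 -0.0004 -0.    ] dist 0.044
```

Aligned. I'll descend, shift back onto the die's centre line and close.

arm_command --commands '[[46, [0, 0, 0.01], [0, 0, 0]], [46, [0, 0, 0.02], [0, 0, 0]], [46, [0, 0, 0.03], [0, 0, 0]], [46, [0, 0, 0.04], [0, 0, 0]], [46, [0, 0, 0.044], [0, 0, 0]], [46, [0, 0, 0.044], [0, 0, 0]], [46, [0, 0.002, 0.044], [0, 0, 0]], [46, [0, 0.004, 0.044], [0, 0, 0]], [46, [0, 0.004, 0.044], [0, 0, 0]], [46, [0, 0.004, 0.044], [0, 0, 0]]]'

```text
time: 24.5
ee_pos: [0.5369, 0.3391, 0.1506]
eef_rot: [0.502, 0.865, 0.0, -0.0]
ft_force: [-0.2, 0.6, -0.1]
width: 0.0401
```

arm_command --commands '[[40, [0, 0, 0], [0, 0, 0]], [30, [0, 0, 0], [0, 0, 0]], [20, [0, 0, 0], [0, 0, 0]], [20, [0, 0, 0], [0, 0, 0]], [20, [0, 0, 0], [0, 0, 0]], [20, [0, 0, 0], [0, 0, 0]], [20, [0, 0, 0], [0, 0, 0]], [20, [0, 0, 0], [0, 0, 0]], [20, [0, 0, 0], [0, 0, 0]], [20, [0, 0, 0], [0, 0, 0]]]'

```text
time: 25.33
ee_pos: [0.5372, 0.3392, 0.1506]
eef_rot: [0.502, 0.865, 0.001, 0.0]
ft_force: [5.1, 1.8, 0.7]
width: 0.0274
```

Run:
```python
from mid import *
where()
S=cam("scene"); crop(S,170,240,110,90,7,"pics/s18.png",10)
```

```text
t 25.33 grasp [0.5372 0.3392 0.0996] psi 2.0899 z [ 0.0012  0.001  -1.    ] F [5.1 1.8 0.7] w 0.0274
```

View pics/s18.png

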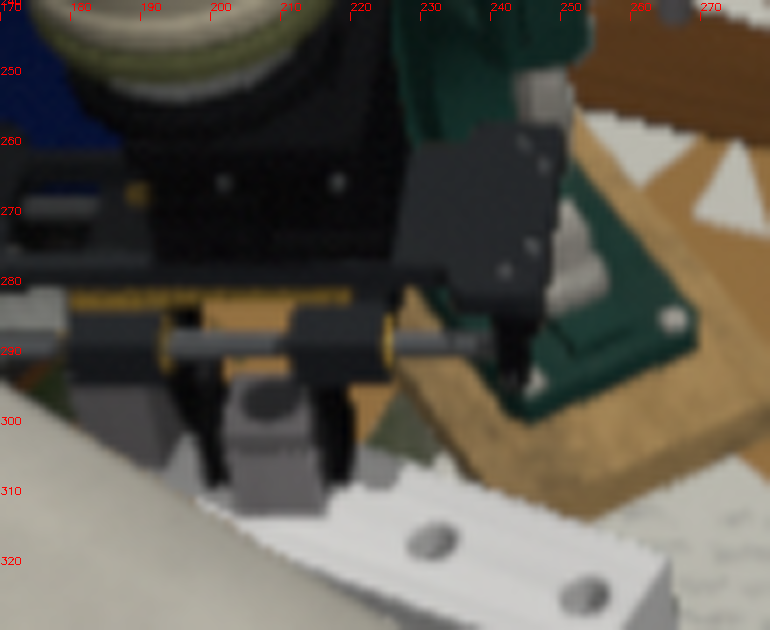

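arm_command --commands '[[20, [0, 0, -0.005], [0, 0, 0]], [20, [0, 0, -0.015], [0, 0, 0]], [20, [0, 0, -0.03], [0, 0, 0]], [20, [0, 0, -0.045], [0, 0, 0]], [20, [0, 0, -0.06], [0, 0, 0]], [20, [0, 0, -0.075], [0, 0, 0]], [20, [0, 0, -0.09], [0, 0, 0]], [20, [0, 0, -0.11], [0, 0, 0]], [20, [0, 0, -0.13], [0, 0, 0]], [20, [0, 0, -0.15], [0, 0, 0]]]'

```text
time: 26.22
ee_pos: [0.5357, 0.3384, 0.3]
eef_rot: [0.502, 0.865, -0.001, -0.001]
ft_force: [1.0, 0.5, -2.5]
width: 0.0275
```

Run:
```python
from mid import *
where()
to([.395,.325,.252],2.05)
to([.375,.18,.252],1.754)
to([.375,.06,.252],1.754)
```

```text
t 26.22 grasp [0.5355 0.3383 0.249 ] psi 2.0901 z [-0.0031 -0.0017 -1.    ] F [ 1.   0.5 -2.5] w 0.0275
shift [ 0.0582 -0.1288 -0.0025] turn [-0.0035 -0.      0.0401] dist 0.141
shift [-0.0578 -0.2181 -0.0022] turn [-0.0035  0.0005  0.3361] dist 0.226
shift [-0.1619 -0.2777 -0.002 ] turn [-0.0035  0.0005  0.3361] dist 0.321
```

arm_command --commands '[[20, [0.012, -0.03, -0.002], [0, 0, 0]], [20, [0.028, -0.063, -0.002], [0, 0, 0.01]], [20, [0.044, -0.097, -0.002], [0, 0, 0.02]], [20, [0.056, -0.128, -0.002], [-0.003, 0, 0.05]], [20, [0.04, -0.15, -0.002], [-0.003, 0, 0.1]], [20, [0.01, -0.17, -0.002], [-0.003, 0, 0.16]], [20, [-0.022, -0.194, -0.002], [-0.003, 0, 0.22]], [20, [-0.057, -0.218, -0.002], [-0.003, 0, 0.28]], [20, [-0.09, -0.237, -0.002], [-0.003, 0, 0.336]], [20, [-0.125, -0.257, -0.002], [-0.003, 0, 0.336]]]'

```text
time: 27.05
ee_pos: [0.374, 0.1009, 0.3014]
eef_rot: [0.641, 0.768, 0.0, -0.0]
ft_force: [1.3, -1.3, -1.2]
width: 0.0278
```

Run:
```python
from mid import *
where()
S=cam("scene"); crop(S,225,180,110,90,7,"pics/s19.png",10)
cv2.imwrite("pics/scene19.png",S["pixels"][:,:,::-1])
a=cv2.imread("pics/scene0.png").astype(int);b=S["pixels"][:,:,::-1].astype(int)
g=cv2.cvtColor(S["pixels"],cv2.COLOR_RGB2GRAY).astype(float)
L=lambda a,b,u1=265,u2=305:(lambda u:a+(b-a)*(u-u1)/(u2-u1))
o=midline(S,g,range(275,310),("farlip",L(218.3,227),.086),("farbar",L(222,230.2),.08),("nearlip",L(228.8,237.1),.086))
T=cam("top"); crop(T,280,155,60,100,8,"pics/t19.png",10)
```

```text
t 27.05 grasp [0.3741 0.101  0.2504] psi 1.7512 z [ 3.e-04  8.e-04 -1.e+00] F [ 1.3 -1.3 -1.2] w 0.0278
farlip yaw nan y@.48,.55,.62 [nan nan nan] rms nan
farbar yaw 0.1842 y@.48,.55,.62 [0.0067 0.0198 0.0328] rms 0.00047
nearlip yaw 0.1297 y@.48,.55,.62 [0.0391 0.0482 0.0573] rms 0.02404mid.py:5: RuntimeWarning: divide by zero encountered in scalar divide
  a,b,c=g[k-1,u],g[k,u],g[k+1,u]; return k+.5*(a-c)/(a-2*b+c)
mid.py:14: RuntimeWarning: invalid value encountered in scalar divide
  y55=[y+(t-x)*vy/vx for t in(.48,.55,.62)]; print(lab,"yaw",round(np.arctan(vy/vx),4),"y@.48,.55,.62",np.round(y55,4),"rms",np.std((W-[x,y])@[-vy,vx]).round(5))
mid.py:15: RuntimeWarning: invalid value encountered in scalar divide
  out.append((np.arctan(vy/vx),y55[1]))
```

View pics/s19.png

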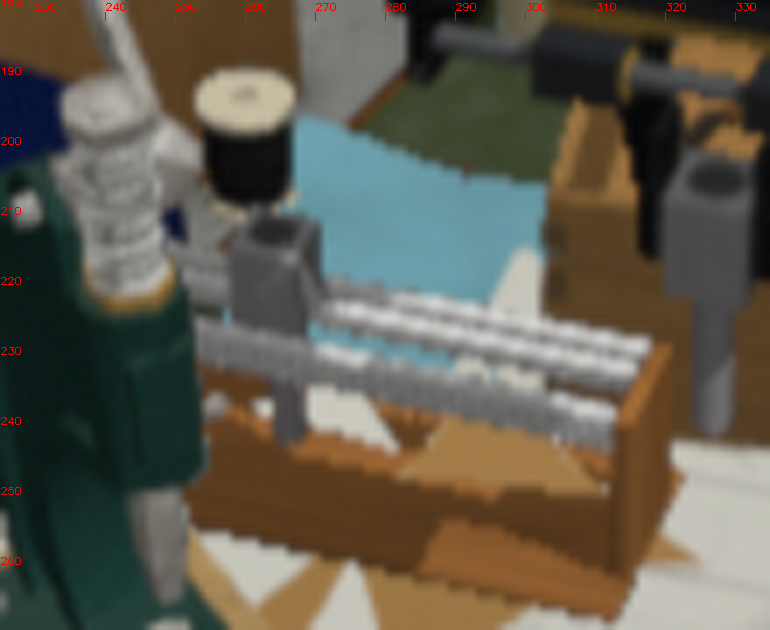

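View pics/t19.png

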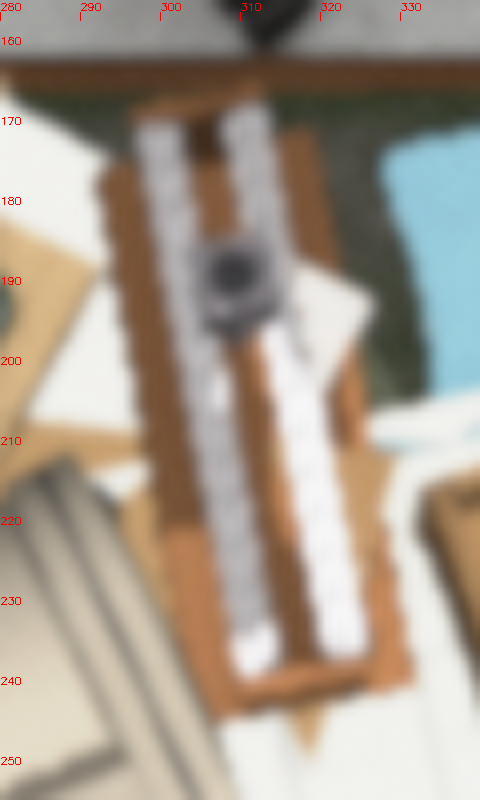

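Run:
```python
from h import *
where()
to([.42,.015,.25],1.754)
to([.5343,.0301,.25],1.754)
to([.5343,.0301,.165],1.754)
```

```text
t 27.15 grasp [0.3749 0.0971 0.2507] psi 1.7466 z [ 5.e-04  6.e-04 -1.e+00] F [-0.4  1.5 -3. ] w 0.0281
shift [-0.0887  0.0301  0.0006] turn [ 0.0006 -0.0005 -0.0074] dist 0.094
shift [-0.0938  0.1453  0.0007] turn [ 0.0006 -0.0005 -0.0074] dist 0.173
shift [-0.0938  0.1453  0.0857] turn [ 0.0006 -0.0005 -0.0074] dist 0.193
```

arm_command --commands '[[20, [-0.03, 0.01, 0.001], [0, 0, -0.002]], [20, [-0.06, 0.02, 0.001], [0, 0, -0.004]], [20, [-0.0887, 0.03, 0.001], [0, 0, -0.007]], [20, [-0.09, 0.06, 0.001], [0, 0, -0.007]], [20, [-0.092, 0.09, 0.001], [0, 0, -0.007]], [20, [-0.093, 0.12, 0.001], [0, 0, -0.007]], [20, [-0.0938, 0.1453, 0.001], [0, 0, -0.007]], [20, [-0.0938, 0.1453, 0.01], [0, 0, -0.007]], [20, [-0.0938, 0.1453, 0.02], [0, 0, -0.007]], [20, [-0.0938, 0.1453, 0.03], [0, 0, -0.007]]]'

```text
time: 27.98
ee_pos: [0.5346, 0.0371, 0.2709]
eef_rot: [0.637, 0.771, 0.0, -0.0]
ft_force: [-0.5, -0.1, -3.7]
width: 0.0278
```

Run:
```python
from h import *
where()
to([.5343,.0301,.165],1.754)
```

```text
t 27.98 grasp [0.5346 0.0372 0.2199] psi 1.7611 z [-0.e+00  7.e-04 -1.e+00] F [-0.5 -0.1 -3.7] w 0.0278
shift [-0.0069 -0.0016  0.0549] turn [ 0.0001 -0.0007  0.0071] dist 0.055
```

arm_command --commands '[[20, [-0.004, -0.001, 0], [0, 0, 0.007]], [20, [-0.0069, -0.0016, 0], [0, 0, 0.007]], [20, [-0.0069, -0.0016, 0], [0, 0, 0.007]], [20, [-0.0069, -0.0016, 0.005], [0, 0, 0.007]], [20, [-0.0069, -0.0016, 0.012], [0, 0, 0.007]], [20, [-0.0069, -0.0016, 0.02], [0, 0, 0.007]], [20, [-0.0069, -0.0016, 0.026], [0, 0, 0.007]], [20, [-0.0069, -0.0016, 0.026], [0, 0, 0.007]], [20, [-0.0069, -0.0016, 0.026], [0, 0, 0.007]], [20, [-0.0069, -0.0016, 0.026], [0, 0, 0.007]]]'

```text
time: 28.82
ee_pos: [0.5355, 0.0301, 0.2467]
eef_rot: [0.639, 0.769, 0.001, 0.001]
ft_force: [0.6, 0.6, -2.7]
width: 0.0279
```

Run:
```python
from h import *
where();S=cam("scene"); crop(S,225,180,110,90,7,"pics/s20.png",10)
to([.5343,.0301,.123],1.754)
```

```text
t 28.82 grasp [0.5357 0.0302 0.1957] psi 1.754 z [ 0.0028  0.0012 -1.    ] F [ 0.6  0.6 -2.7] w 0.0279
shift [ 0.0002 -0.0015  0.0728] turn [ 0.0033 -0.0007  0.0001] dist 0.073
```

View pics/s20.png

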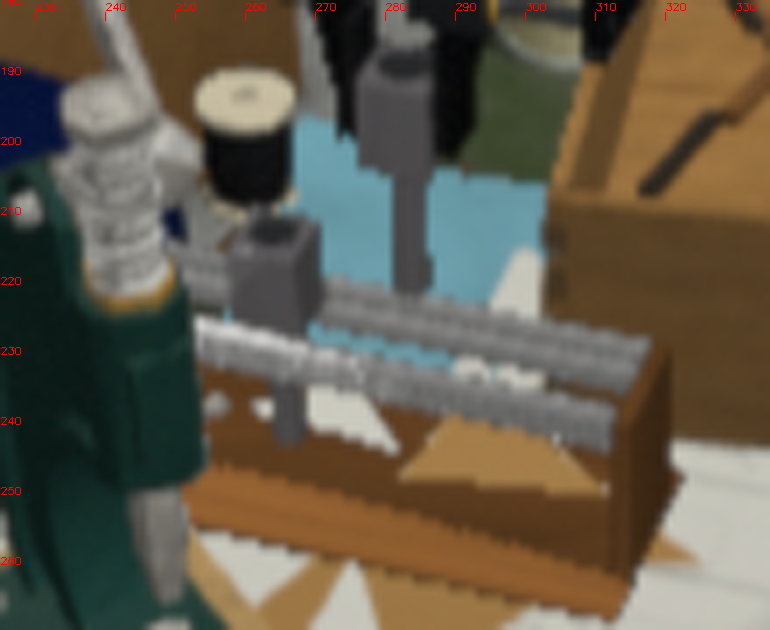

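arm_command --commands '[[20, [0, -0.001, 0.007], [0.003, 0, 0]], [20, [0, -0.001, 0.014], [0.003, 0, 0]], [20, [0, -0.001, 0.021], [0.003, 0, 0]], [20, [0, -0.001, 0.028], [0.003, 0, 0]], [20, [0, -0.001, 0.036], [0.003, 0, 0]], [20, [0, -0.001, 0.044], [0.003, 0, 0]], [20, [0, -0.001, 0.052], [0.003, 0, 0]], [20, [0, -0.001, 0.06], [0.003, 0, 0]], [20, [0, -0.001, 0.067], [0.003, 0, 0]], [20, [0, -0.001, 0.07], [0.003, 0, 0]]]'

```text
time: 29.7
ee_pos: [0.5342, 0.03, 0.1752]
eef_rot: [0.639, 0.769, -0.0, -0.001]
ft_force: [-0.1, 0.6, -2.9]
width: 0.0279
```

Run:
```python
from h import *
where()
to([.5343,.0301,.1095],1.754)
```

```text
t 29.7 grasp [0.5341 0.03   0.1242] psi 1.754 z [-1.6e-03  3.0e-04 -1.0e+00] F [-0.1  0.6 -2.9] w 0.0279
shift [0.0001 0.0002 0.0147] turn [-0.0015 -0.0006  0.    ] dist 0.015
```

arm_command --commands '[[20, [0, 0, 0.0015], [0, 0, 0]], [20, [0, 0, 0.003], [0, 0, 0]], [20, [0, 0, 0.0045], [0, 0, 0]], [20, [0, 0, 0.006], [0, 0, 0]], [20, [0, 0, 0.0075], [0, 0, 0]], [20, [0, 0, 0.009], [0, 0, 0]], [20, [0, 0, 0.0105], [0, 0, 0]], [20, [0, 0, 0.0115], [0, 0, 0]], [20, [0, 0, 0.0125], [0, 0, 0]], [20, [0, 0, 0.0125], [0, 0, 0]]]'

```text
time: 30.53
ee_pos: [0.5346, 0.03, 0.1639]
eef_rot: [0.639, 0.769, 0.0, -0.0]
ft_force: [0.5, -0.5, -2.8]
width: 0.0277
```

arm_command --commands '[[20, [0, 0, 0.0005], [0, 0, 0]], [20, [0, 0, 0.001], [0, 0, 0]], [20, [0, 0, 0.0015], [0, 0, 0]], [20, [0, 0, 0.002], [0, 0, 0]], [20, [0, 0, 0.0025], [0, 0, 0]], [20, [0, 0, 0.0025], [0, 0, 0]], [20, [0, 0, 0.0025], [0, 0, 0]], [20, [0, 0, 0.0025], [0, 0, 0]], [20, [0, 0, 0.0025], [0, 0, 0]], [20, [0, 0, 0.0025], [0, 0, 0]]]'

```text
time: 31.37
ee_pos: [0.5347, 0.03, 0.1616]
eef_rot: [0.639, 0.769, 0.0, -0.0]
ft_force: [0.6, 0.5, -3.0]
width: 0.0279
```

Run:
```python
from h import *
where();S=cam("scene"); crop(S,225,180,110,90,7,"pics/s21.png",10)
```

```text
t 31.37 grasp [0.5346 0.0301 0.1106] psi 1.754 z [-2.e-04  8.e-04 -1.e+00] F [ 0.6  0.5 -3. ] w 0.0279
```

View pics/s21.png

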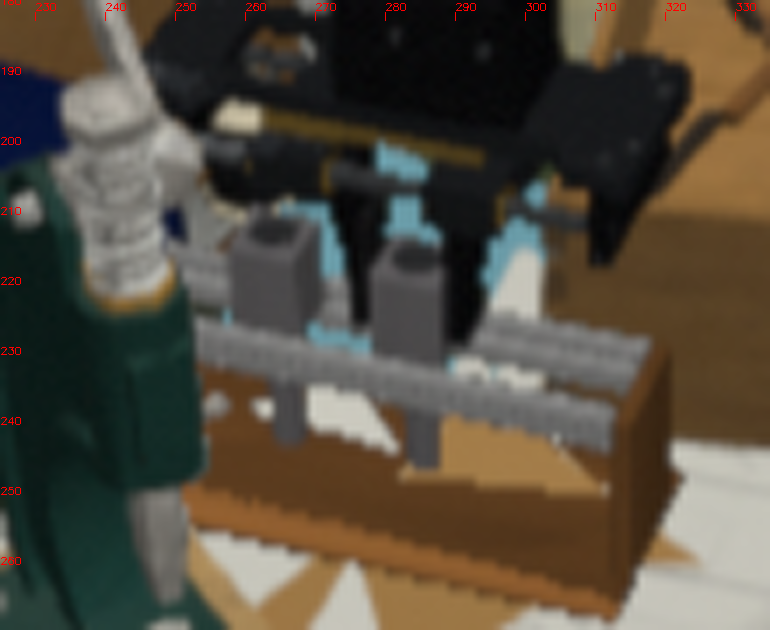

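Not on the bars yet, about 1 mm to go.

arm_command --commands '[[20, [0, 0, 0.0005], [0, 0, 0]], [20, [0, 0, 0.001], [0, 0, 0]], [20, [0, 0, 0.0015], [0, 0, 0]], [20, [0, 0, 0.002], [0, 0, 0]], [20, [0, 0, 0.002], [0, 0, 0]], [20, [0, 0, 0.002], [0, 0, 0]], [20, [0, 0, 0.002], [0, 0, 0]], [20, [0, 0, 0.002], [0, 0, 0]], [20, [0, 0, 0.002], [0, 0, 0]], [20, [0, 0, 0.002], [0, 0, 0]]]'

```text
time: 32.25
ee_pos: [0.5347, 0.03, 0.1604]
eef_rot: [0.639, 0.769, 0.0, -0.0]
ft_force: [-4.5, -1.0, 8.2]
width: 0.0278
```

Run:
```python
from h import *
where()
```

```text
t 32.25 grasp [0.5347 0.03   0.1094] psi 1.7539 z [-1.0e-04  1.2e-03 -1.0e+00] F [-4.5 -1.   8.2] w 0.0278
```

Seated at the expected height (0.1094). Release and retreat.

arm_command --commands '[[25, [0, 0, -0.001], [0, 0, 0]], [40, [0, 0, -0.001], [0, 0, 0]], [46, [0, 0, -0.001], [0, 0, 0]], [46, [0, 0, -0.002], [0, 0, 0]], [46, [0, 0, -0.01], [0, 0, 0]], [46, [0, 0, -0.025], [0, 0, 0]], [46, [0, 0, -0.045], [0, 0, 0]], [46, [0, 0, -0.07], [0, 0, 0]], [46, [0, 0, -0.1], [0, 0, 0]], [46, [0, 0, -0.12], [0, 0, 0]]]'

```text
time: 33.08
ee_pos: [0.5351, 0.0297, 0.2828]
eef_rot: [0.64, 0.769, 0.001, 0.0]
ft_force: [0.5, 0.5, -1.0]
width: 0.0405
```

Run:
```python
from mid import *
where();S=cam("scene"); crop(S,225,180,110,90,7,"pics/s22.png",10)
to([.4,.03,.24],1.75)
to([.375,.1,.24],1.8)
to([.38,.25,.24],1.84)
```

```text
t 33.08 grasp [0.5352 0.0297 0.2318] psi 1.7535 z [ 0.0023  0.0013 -1.    ] F [ 0.5  0.5 -1. ] w 0.0405
shift [ 0.025  -0.134  -0.0058] turn [ 0.0071 -0.0014  0.0035] dist 0.136
shift [ 0.0984 -0.1459 -0.0058] turn [ 0.0071 -0.0012 -0.0465] dist 0.176
shift [ 0.245  -0.1137 -0.0054] turn [ 0.0072 -0.0011 -0.0865] dist 0.27
```

View pics/s22.png

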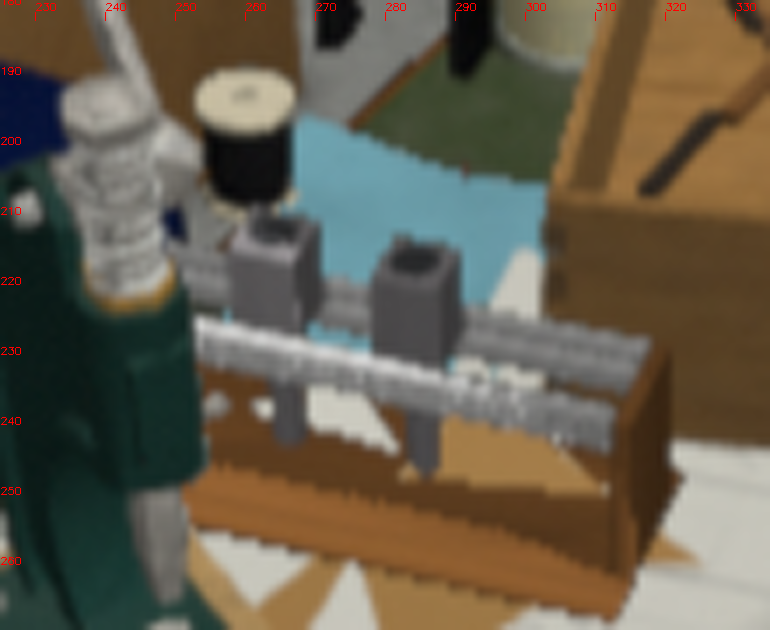

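arm_command --commands '[[50, [0.006, -0.035, -0.005], [0.003, 0, 0]], [50, [0.013, -0.07, -0.005], [0.005, 0, 0]], [50, [0.02, -0.105, -0.005], [0.007, -0.001, 0]], [50, [0.04, -0.135, -0.005], [0.007, -0.001, 0]], [50, [0.07, -0.143, -0.005], [0.007, -0.001, -0.02]], [50, [0.105, -0.144, -0.005], [0.007, -0.001, -0.045]], [50, [0.14, -0.137, -0.005], [0.007, -0.001, -0.06]], [50, [0.175, -0.129, -0.005], [0.007, -0.001, -0.08]], [50, [0.21, -0.121, -0.005], [0.007, -0.001, -0.0865]], [50, [0.245, -0.114, -0.005], [0.007, -0.001, -0.0865]]]'

```text
time: 33.97
ee_pos: [0.3778, 0.2517, 0.2853]
eef_rot: [0.606, 0.796, -0.002, -0.002]
ft_force: [0.5, -0.5, 0.3]
width: 0.0434
```

Run:
```python
from mid import *
where()
to([.38,.33,.23],1.84)
to([.5903,.3436,.18],1.84)
```

```text
t 33.97 grasp [0.3775 0.2517 0.2343] psi 1.8408 z [-6.1e-03 -9.0e-04 -1.0e+00] F [ 0.5 -0.5  0.3] w 0.0434
shift [0.0748 0.023  0.0042] turn [-0.0061 -0.0007  0.0008] dist 0.078
shift [0.0318 0.2296 0.0529] turn [-0.0061 -0.0007  0.0008] dist 0.238
```

arm_command --commands '[[50, [0.035, 0.01, 0], [0, 0, 0]], [50, [0.07, 0.022, 0], [-0.003, 0, 0]], [50, [0.072, 0.055, 0.005], [-0.006, 0, 0]], [50, [0.065, 0.09, 0.01], [-0.006, 0, 0]], [50, [0.058, 0.125, 0.02], [-0.006, 0, 0]], [50, [0.05, 0.16, 0.03], [-0.006, 0, 0]], [50, [0.041, 0.195, 0.04], [-0.006, 0, 0]], [50, [0.032, 0.2296, 0.05], [-0.006, 0, 0]], [50, [0.032, 0.2296, 0.053], [-0.006, 0, 0]], [50, [0.032, 0.2296, 0.053], [-0.006, 0, 0]]]'

```text
time: 34.8
ee_pos: [0.5914, 0.3406, 0.2277]
eef_rot: [0.607, 0.795, -0.002, -0.0]
ft_force: [-0.8, 0.0, -0.1]
width: 0.0436
```

Run:
```python
from mid import *
where()
S=cam("scene"); crop(S,140,230,110,90,7,"pics/s23.png",10)
to([.5903,.3436,.14],1.84)
```

```text
t 34.8 grasp [0.5912 0.3404 0.1767] psi 1.8381 z [-0.0033 -0.0034 -1.    ] F [-0.8  0.  -0.1] w 0.0436
shift [0.002  0.0005 0.0383] turn [-0.0027  0.0007 -0.0003] dist 0.038
```

View pics/s23.png

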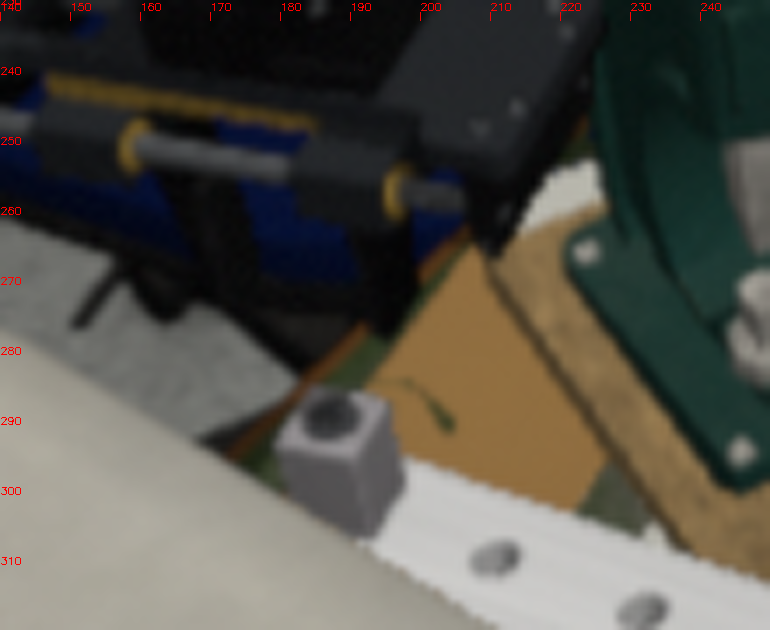

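arm_command --commands '[[50, [0.001, 0, 0.01], [-0.003, 0, 0]], [50, [0.002, 0.0005, 0.02], [-0.003, 0, 0]], [50, [0.002, 0.0005, 0.03], [-0.003, 0, 0]], [50, [0.002, 0.0005, 0.037], [-0.003, 0, 0]], [50, [0.002, 0.0005, 0.037], [-0.003, 0, 0]], [50, [0.002, 0.0005, 0.037], [-0.003, 0, 0]], [50, [0.002, 0.0005, 0.037], [-0.003, 0, 0]], [50, [0.002, 0.0005, 0.037], [-0.003, 0, 0]], [50, [0.002, 0.0005, 0.037], [-0.003, 0, 0]], [50, [0.002, 0.0005, 0.037], [-0.003, 0, 0]]]'

```text
time: 35.68
ee_pos: [0.5904, 0.3441, 0.1935]
eef_rot: [0.606, 0.796, 0.001, 0.001]
ft_force: [0.1, -0.0, -0.1]
width: 0.0435
```

Run:
```python
from mid import *
where()
to([.5903,.3436,.10],1.84)
```

```text
t 35.68 grasp [0.5905 0.3441 0.1425] psi 1.8405 z [ 0.0024  0.001  -1.    ] F [ 0.1 -0.  -0.1] w 0.0435
shift [-0.0005 -0.0003  0.0425] turn [ 0.0026 -0.0003  0.0005] dist 0.043
```

arm_command --commands '[[50, [0, 0, 0.01], [0.002, 0, 0]], [50, [-0.0005, 0, 0.02], [0.002, 0, 0]], [50, [-0.0005, 0, 0.03], [0.002, 0, 0]], [50, [-0.0005, 0, 0.039], [0.002, 0, 0]], [50, [-0.0005, 0, 0.0425], [0.002, 0, 0]], [50, [-0.0005, 0, 0.0425], [0.002, 0, 0]], [50, [-0.0005, 0, 0.0425], [0.002, 0, 0]], [40, [-0.0005, 0, 0.0425], [0.002, 0, 0]], [30, [-0.0005, 0, 0.0425], [0.002, 0, 0]], [20, [-0.0005, 0, 0.0425], [0.002, 0, 0]]]'

```text
time: 36.52
ee_pos: [0.5907, 0.3437, 0.1512]
eef_rot: [0.606, 0.796, 0.0, 0.0]
ft_force: [0.2, -0.0, -0.7]
width: 0.0305
```

arm_command --commands '[[20, [0, 0, 0], [0, 0, 0]], [20, [0, 0, 0], [0, 0, 0]], [20, [0, 0, 0], [0, 0, 0]], [20, [0, 0, 0], [0, 0, 0]], [20, [0, 0, 0], [0, 0, 0]], [20, [0, 0, 0], [0, 0, 0]], [20, [0, 0, 0], [0, 0, 0]], [20, [0, 0, 0], [0, 0, 0]], [20, [0, 0, 0], [0, 0, 0]], [20, [0, 0, 0], [0, 0, 0]]]'

```text
time: 37.35
ee_pos: [0.591, 0.3437, 0.1512]
eef_rot: [0.606, 0.796, 0.001, 0.0]
ft_force: [5.1, 1.7, 4.2]
width: 0.0275
```

Run:
```python
from mid import *
where()
S=cam("scene"); crop(S,140,230,110,90,7,"pics/s24.png",10)
```

```text
t 37.35 grasp [0.5911 0.3438 0.1002] psi 1.8404 z [ 1.5e-03  8.0e-04 -1.0e+00] F [5.1 1.7 4.2] w 0.0275
```

View pics/s24.png

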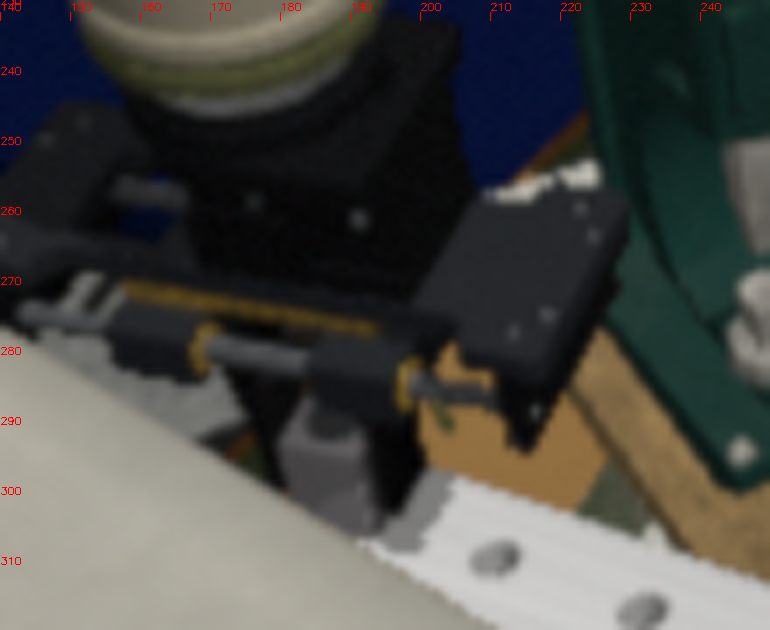

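Gripped. Lift.

arm_command --commands '[[20, [0, 0, -0.005], [0, 0, 0]], [20, [0, 0, -0.015], [0, 0, 0]], [20, [0, 0, -0.03], [0, 0, 0]], [20, [0, 0, -0.045], [0, 0, 0]], [20, [0, 0, -0.06], [0, 0, 0]], [20, [0, 0, -0.075], [0, 0, 0]], [20, [0, 0, -0.09], [0, 0, 0]], [20, [0, 0, -0.11], [0, 0, 0]], [20, [0, 0, -0.13], [0, 0, 0]], [20, [0, 0, -0.15], [0, 0, 0]]]'

```text
time: 38.23
ee_pos: [0.5892, 0.3432, 0.2999]
eef_rot: [0.605, 0.796, -0.002, -0.001]
ft_force: [0.2, 0.6, -3.3]
width: 0.028
```

Run:
```python
from mid import *
where()
to([.395,.33,.252],1.84)
to([.375,.18,.252],1.78)
to([.375,.06,.252],1.754)
```

```text
t 38.23 grasp [0.589  0.3431 0.2489] psi 1.8409 z [-0.0041 -0.0021 -1.    ] F [ 0.2  0.6 -3.3] w 0.028
shift [ 0.0391 -0.1907 -0.0023] turn [-0.0045  0.0009  0.0009] dist 0.195
shift [-0.1002 -0.25   -0.0019] turn [-0.0045  0.001   0.0609] dist 0.269
shift [-0.2158 -0.282  -0.0017] turn [-0.0045  0.0011  0.0869] dist 0.355
```

arm_command --commands '[[20, [0.006, -0.03, -0.002], [0, 0, 0]], [20, [0.014, -0.068, -0.002], [0, 0, 0]], [20, [0.022, -0.106, -0.002], [-0.002, 0, 0]], [20, [0.03, -0.144, -0.002], [-0.004, 0.001, 0]], [20, [0.038, -0.18, -0.002], [-0.004, 0.001, 0]], [20, [0.02, -0.205, -0.002], [-0.004, 0.001, 0.02]], [20, [-0.015, -0.22, -0.002], [-0.004, 0.001, 0.04]], [20, [-0.05, -0.233, -0.002], [-0.004, 0.001, 0.06]], [20, [-0.085, -0.246, -0.002], [-0.004, 0.001, 0.07]], [20, [-0.12, -0.257, -0.002], [-0.004, 0.001, 0.08]]]'

```text
time: 39.07
ee_pos: [0.3728, 0.1574, 0.3014]
eef_rot: [0.637, 0.771, 0.0, -0.0]
ft_force: [0.7, 0.2, -2.0]
width: 0.0277
```

Run:
```python
from mid import *
where()
to([.375,.09,.252],1.754)
to([.375,.03,.252],1.754)
```

```text
t 39.07 grasp [0.3728 0.1575 0.2504] psi 1.7612 z [ 3.e-04  5.e-04 -1.e+00] F [ 0.7  0.2 -2. ] w 0.0277
shift [-0.0666 -0.0106 -0.0016] turn [ 0.0004 -0.0004  0.0072] dist 0.067
shift [-0.1255 -0.022  -0.0016] turn [ 0.0004 -0.0004  0.0072] dist 0.127
```

arm_command --commands '[[20, [-0.03, -0.005, -0.002], [0, 0, 0]], [20, [-0.06, -0.01, -0.002], [0, 0, 0.007]], [20, [-0.067, -0.011, -0.002], [0, 0, 0.007]], [20, [-0.067, -0.011, -0.002], [0, 0, 0.007]], [20, [-0.067, -0.011, -0.002], [0, 0, 0.007]], [20, [-0.067, -0.011, -0.002], [0, 0, 0.007]], [20, [-0.067, -0.011, -0.002], [0, 0, 0.007]], [20, [-0.067, -0.011, -0.002], [0, 0, 0.007]], [20, [-0.067, -0.011, -0.002], [0, 0, 0.007]], [20, [-0.067, -0.011, -0.002], [0, 0, 0.007]]]'

```text
time: 39.9
ee_pos: [0.3765, 0.0919, 0.3044]
eef_rot: [0.639, 0.769, 0.002, 0.001]
ft_force: [0.9, -1.4, -3.0]
width: 0.0278
```

Run:
```python
from mid import *
where()
S=cam("scene"); crop(S,225,180,110,90,7,"pics/s25.png",10)
T=cam("top"); crop(T,280,155,60,100,8,"pics/t25.png",10)
to([.42,.007,.25],1.754)
to([.480,.0200,.25],1.754)
```

```text
t 39.9 grasp [0.3767 0.092  0.2534] psi 1.7543 z [ 0.0034  0.0016 -1.    ] F [ 0.9 -1.4 -3. ] w 0.0278
shift [-0.0912  0.0273  0.0035] turn [ 0.0038 -0.0012 -0.0002] dist 0.095
shift [-0.0894  0.0887  0.0037] turn [ 0.0038 -0.0012 -0.0002] dist 0.126
```

View pics/s25.png

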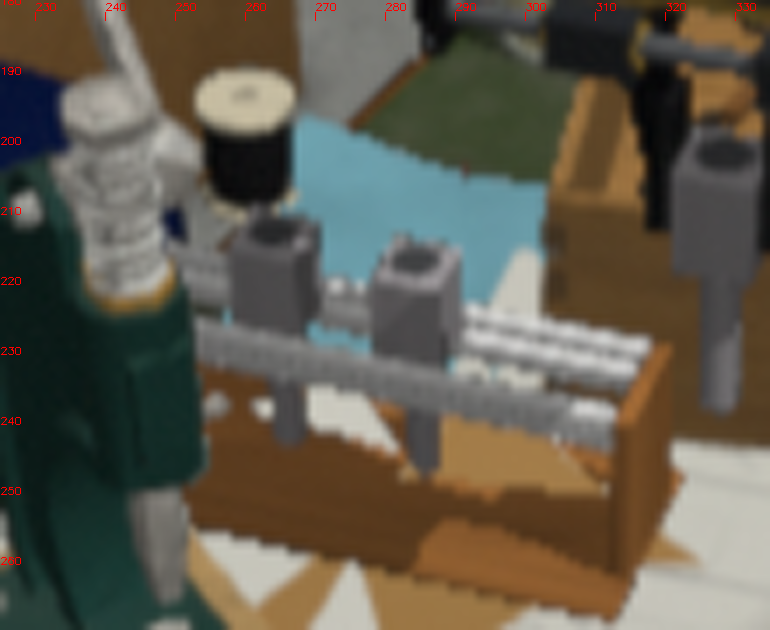

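View pics/t25.png

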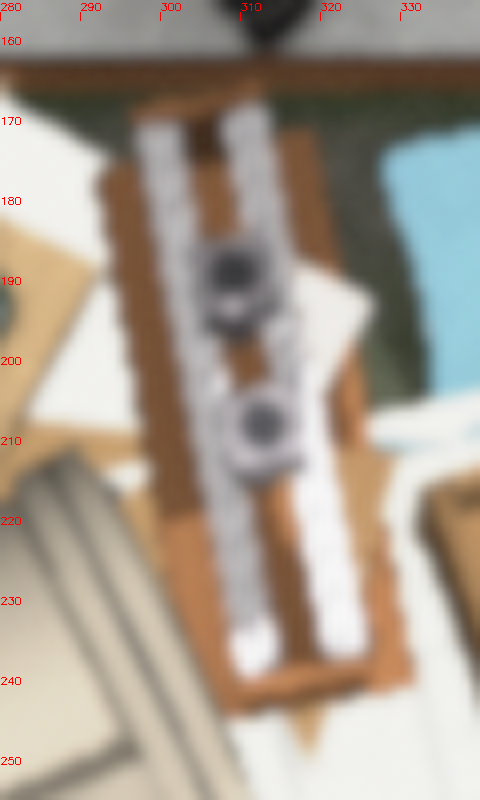

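arm_command --commands '[[20, [-0.03, 0.01, 0.003], [0.003, -0.001, 0]], [20, [-0.06, 0.02, 0.003], [0.003, -0.001, 0]], [20, [-0.088, 0.03, 0.003], [0.003, -0.001, 0]], [20, [-0.0894, 0.06, 0.003], [0.003, -0.001, 0]], [20, [-0.0894, 0.0887, 0.003], [0.003, -0.001, 0]], [20, [-0.0894, 0.0887, 0.003], [0.003, -0.001, 0]], [20, [-0.0894, 0.0887, 0.01], [0.003, -0.001, 0]], [20, [-0.0894, 0.0887, 0.02], [0.003, -0.001, 0]], [20, [-0.0894, 0.0887, 0.03], [0.003, -0.001, 0]], [20, [-0.0894, 0.0887, 0.03], [0.003, -0.001, 0]]]'

```text
time: 40.83
ee_pos: [0.4785, 0.0197, 0.2723]
eef_rot: [0.64, 0.769, -0.001, -0.001]
ft_force: [-0.7, -0.0, -2.8]
width: 0.0282
```

Run:
```python
from mid import *
where()
to([.480,.0200,.185],1.754)
```

```text
t 40.83 grasp [0.4784 0.0197 0.2213] psi 1.7537 z [-2.4e-03  1.0e-04 -1.0e+00] F [-0.7 -0.  -2.8] w 0.0282
shift [0.0001 0.0016 0.0363] turn [-0.0023 -0.0005 -0.0003] dist 0.036
```

arm_command --commands '[[20, [0, 0.0015, 0.005], [-0.002, 0, 0]], [20, [0, 0.0015, 0.012], [-0.002, 0, 0]], [20, [0, 0.0015, 0.019], [-0.002, 0, 0]], [20, [0, 0.0015, 0.026], [-0.002, 0, 0]], [20, [0, 0.0015, 0.032], [-0.002, 0, 0]], [20, [0, 0.0015, 0.036], [-0.002, 0, 0]], [20, [0, 0.0015, 0.036], [-0.002, 0, 0]], [20, [0, 0.0015, 0.036], [-0.002, 0, 0]], [20, [0, 0.0015, 0.036], [-0.002, 0, 0]], [20, [0, 0.0015, 0.036], [-0.002, 0, 0]]]'

```text
time: 41.67
ee_pos: [0.4819, 0.0201, 0.2391]
eef_rot: [0.64, 0.769, 0.001, 0.001]
ft_force: [-0.4, 0.6, -2.3]
width: 0.0278
```

Run:
```python
from mid import *
where()
S=cam("scene"); crop(S,225,180,110,90,7,"pics/s26.png",10)
to([.480,.0200,.124],1.754)
```

```text
t 41.67 grasp [0.482  0.0202 0.1881] psi 1.7535 z [ 0.0034  0.001  -1.    ] F [-0.4  0.6 -2.3] w 0.0278
shift [ 0.0002 -0.002   0.0641] turn [ 0.0035 -0.0004 -0.0005] dist 0.064
```

View pics/s26.png

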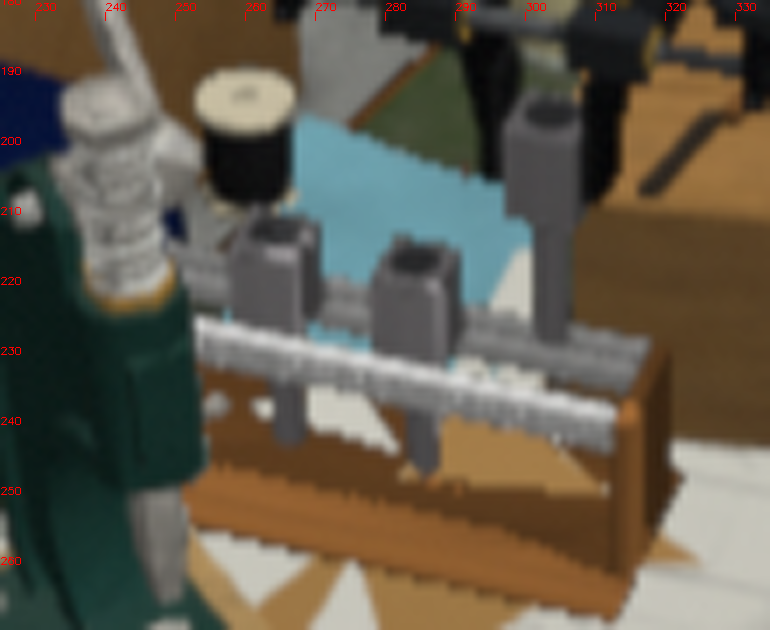

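arm_command --commands '[[20, [0, -0.001, 0.006], [0.003, 0, 0]], [20, [0, -0.0015, 0.012], [0.003, 0, 0]], [20, [0, -0.0015, 0.018], [0.003, 0, 0]], [20, [0, -0.0015, 0.025], [0.003, 0, 0]], [20, [0, -0.0015, 0.032], [0.003, 0, 0]], [20, [0, -0.0015, 0.039], [0.003, 0, 0]], [20, [0, -0.0015, 0.046], [0.003, 0, 0]], [20, [0, -0.0015, 0.053], [0.003, 0, 0]], [20, [0, -0.0015, 0.06], [0.003, 0, 0]], [20, [0, -0.0015, 0.062], [0.003, 0, 0]]]'

```text
time: 42.55
ee_pos: [0.4798, 0.0198, 0.1754]
eef_rot: [0.64, 0.769, -0.001, -0.001]
ft_force: [-0.2, 0.2, -2.4]
width: 0.028
```

Run:
```python
from h import *
where()
to([.480,.0200,.1105],1.754)
```

```text
t 42.55 grasp [0.4798 0.0198 0.1244] psi 1.7535 z [-1.6e-03 -3.0e-04 -1.0e+00] F [-0.2  0.2 -2.4] w 0.028
shift [0.0002 0.0002 0.0139] turn [-0.0016 -0.     -0.0005] dist 0.014
```

arm_command --commands '[[20, [0, 0, 0.0015], [0, 0, 0]], [20, [0, 0, 0.003], [0, 0, 0]], [20, [0, 0, 0.0045], [0, 0, 0]], [20, [0, 0, 0.006], [0, 0, 0]], [20, [0, 0, 0.0075], [0, 0, 0]], [20, [0, 0, 0.009], [0, 0, 0]], [20, [0, 0, 0.0105], [0, 0, 0]], [20, [0, 0, 0.0115], [0, 0, 0]], [20, [0, 0, 0.0125], [0, 0, 0]], [20, [0, 0, 0.0125], [0, 0, 0]]]'

```text
time: 43.38
ee_pos: [0.4803, 0.0199, 0.1641]
eef_rot: [0.64, 0.769, -0.0, -0.0]
ft_force: [-0.3, -0.2, -1.7]
width: 0.028
```

arm_command --commands '[[20, [0, 0, 0.0005], [0, 0, 0]], [20, [0, 0, 0.001], [0, 0, 0]], [20, [0, 0, 0.0015], [0, 0, 0]], [20, [0, 0, 0.002], [0, 0, 0]], [20, [0, 0, 0.0025], [0, 0, 0]], [20, [0, 0, 0.003], [0, 0, 0]], [20, [0, 0, 0.003], [0, 0, 0]], [20, [0, 0, 0.003], [0, 0, 0]], [20, [0, 0, 0.003], [0, 0, 0]], [20, [0, 0, 0.003], [0, 0, 0]]]'

```text
time: 44.22
ee_pos: [0.4803, 0.0199, 0.1612]
eef_rot: [0.64, 0.769, 0.0, -0.0]
ft_force: [-0.1, -0.2, -2.3]
width: 0.0275
```

Run:
```python
from h import *
where();S=cam("scene"); crop(S,225,180,110,90,7,"pics/s27.png",10)
```

```text
t 44.22 grasp [0.4803 0.0199 0.1102] psi 1.7535 z [-1.e-04  2.e-04 -1.e+00] F [-0.1 -0.2 -2.3] w 0.0275
```

View pics/s27.png

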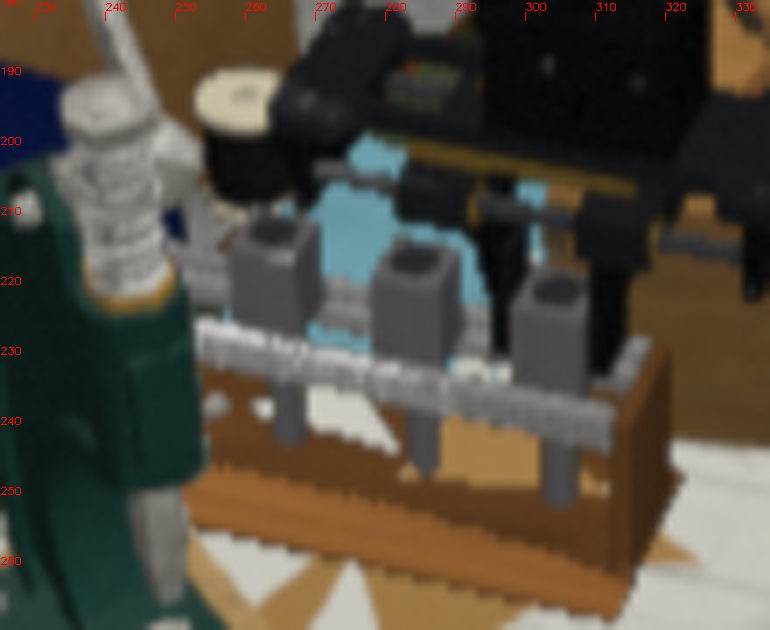

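arm_command --commands '[[20, [0, 0, 0.0005], [0, 0, 0]], [20, [0, 0, 0.001], [0, 0, 0]], [20, [0, 0, 0.0015], [0, 0, 0]], [20, [0, 0, 0.0015], [0, 0, 0]], [20, [0, 0, 0.0015], [0, 0, 0]], [20, [0, 0, 0.0015], [0, 0, 0]], [20, [0, 0, 0.0015], [0, 0, 0]], [20, [0, 0, 0.0015], [0, 0, 0]], [20, [0, 0, 0.0015], [0, 0, 0]], [20, [0, 0, 0.0015], [0, 0, 0]]]'

```text
time: 45.1
ee_pos: [0.4805, 0.0198, 0.161]
eef_rot: [0.64, 0.769, 0.0, -0.0]
ft_force: [-8.0, -0.6, 17.1]
width: 0.0277
```

Run:
```python
from h import *
where()
```

```text
t 45.1 grasp [0.4804 0.0199 0.11  ] psi 1.7533 z [-3.e-04  1.e-03 -1.e+00] F [-8.  -0.6 17.1] w 0.0277
```

arm_command --commands '[[20, [0, 0, -0.0013], [0, 0, 0]], [25, [0, 0, -0.0013], [0, 0, 0]], [40, [0, 0, -0.0013], [0, 0, 0]], [46, [0, 0, -0.002], [0, 0, 0]], [46, [0, 0, -0.01], [0, 0, 0]], [46, [0, 0, -0.025], [0, 0, 0]], [46, [0, 0, -0.045], [0, 0, 0]], [46, [0, 0, -0.07], [0, 0, 0]], [46, [0, 0, -0.1], [0, 0, 0]], [46, [0, 0, -0.12], [0, 0, 0]]]'

```text
time: 45.93
ee_pos: [0.4808, 0.0196, 0.2829]
eef_rot: [0.64, 0.768, 0.001, 0.001]
ft_force: [0.5, 0.4, -0.5]
width: 0.0401
```

Run:
```python
from mid import *
where();S=cam("scene"); crop(S,225,180,110,90,7,"pics/s28.png",10)
crop(S,200,270,110,90,7,"pics/s28b.png",10)
to([.375,.1,.24],1.67)
to([.375,.25,.24],1.67)
```

```text
t 45.93 grasp [0.4809 0.0196 0.2319] psi 1.753 z [ 2.2e-03  9.0e-04 -1.0e+00] F [ 0.5  0.4 -0.5] w 0.0401
shift [ 0.0984 -0.0908 -0.0056] turn [ 0.0067 -0.0014  0.0828] dist 0.134
shift [ 0.2459 -0.0636 -0.0052] turn [ 0.0067 -0.0014  0.0828] dist 0.254
```

View pics/s28.png

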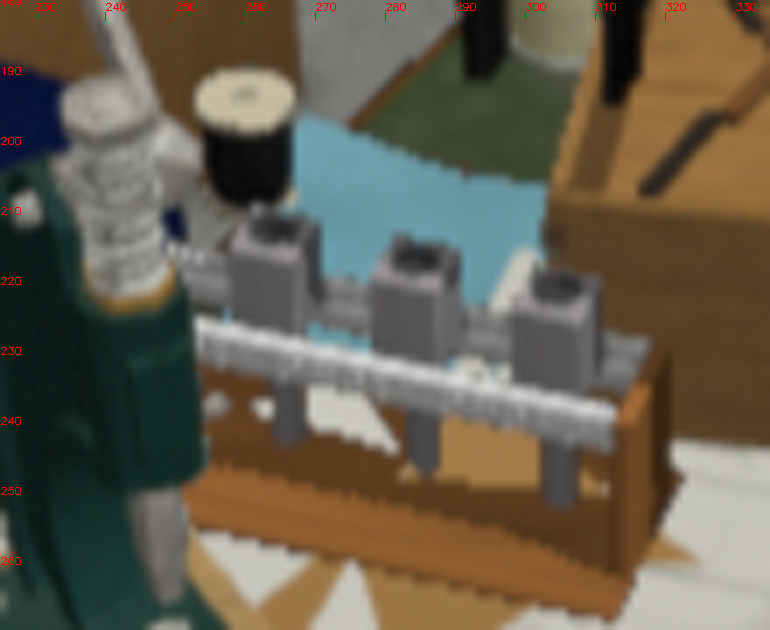

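View pics/s28b.png

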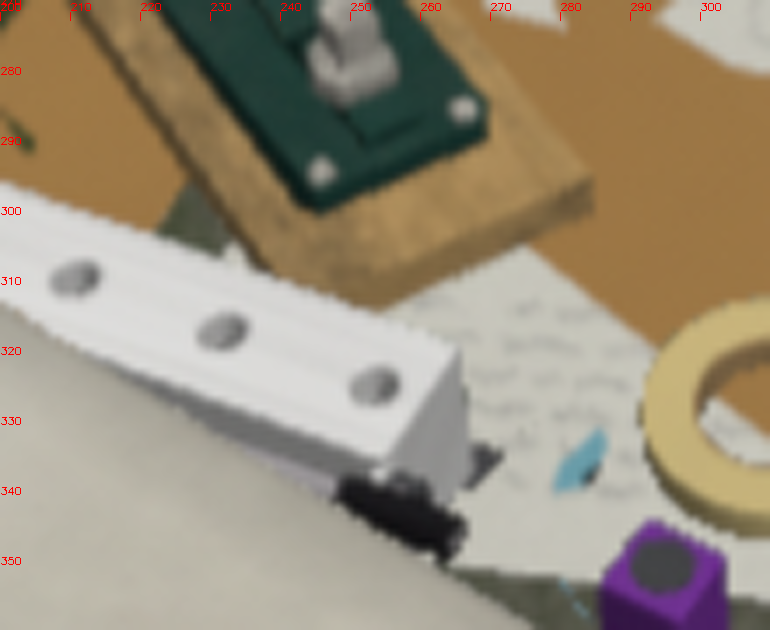

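Run:
```python
from mid import *
S=cam("scene");T=cam("top")
print("purple",plane(S,[[294.5,350.5]],.04),plane(S,[[294.5,350.5]],.1), tri(S,[[294.5,350.5]],T,[[198.5,288]]))
print("grip",plane(S,[[257.5,343.5]],.109), plane(S,[[249,339]],.109),plane(S,[[265,347]],.109))
```

```text
purple [[0.32824695 0.32513721 0.04      ]] [[0.30384277 0.36306184 0.1       ]] (array([0.30472196, 0.36165485, 0.09778558]), np.float64(4.491534822324289e-05))
grip [[0.37271529 0.38968889 0.109     ]] [[0.39374981 0.3886797  0.109     ]] [[0.35507928 0.38961897 0.109     ]]
```

arm_command --commands '[[46, [0.015, -0.03, -0.005], [0.003, 0, 0.02]], [46, [0.035, -0.06, -0.005], [0.006, -0.001, 0.04]], [30, [0.06, -0.085, -0.005], [0.006, -0.001, 0.06]], [0, [0.098, -0.09, -0.005], [0.006, -0.001, 0.083]], [0, [0.13, -0.084, -0.005], [0.006, -0.001, 0.083]], [0, [0.165, -0.078, -0.005], [0.006, -0.001, 0.083]], [0, [0.2, -0.072, -0.005], [0.006, -0.001, 0.083]], [0, [0.235, -0.065, -0.005], [0.006, -0.001, 0.083]], [0, [0.246, -0.0636, -0.005], [0.006, -0.001, 0.083]], [0, [0.246, -0.0636, -0.005], [0.006, -0.001, 0.083]]]'

```text
time: 46.92
ee_pos: [0.372, 0.2527, 0.2836]
eef_rot: [0.669, 0.743, -0.004, -0.002]
ft_force: [-0.4, 0.5, -0.5]
width: 0.0016
```

Run:
```python
from mid import *
where(); print(read_state()["joint_positions"].round(2))
to([.371,.425,.23],1.67)
to([.371,.425,.105],1.67)
```

```text
t 46.92 grasp [0.3716 0.2526 0.2326] psi 1.675 z [-0.0074 -0.0032 -1.    ] F [-0.4  0.5 -0.5] w 0.0016
[-0.91 -0.06  0.2   1.92  0.01  1.29 -0.6 ]
shift [0.1714 0.0169 0.0021] turn [-0.0077  0.0024  0.005 ] dist 0.172
shift [0.1717 0.0179 0.1271] turn [-0.0077  0.0024  0.005 ] dist 0.214
```

arm_command --commands '[[0, [0.035, 0.003, 0], [0, 0, 0]], [0, [0.07, 0.007, 0], [-0.004, 0, 0]], [0, [0.105, 0.01, 0], [-0.007, 0.002, 0.005]], [0, [0.14, 0.014, 0], [-0.007, 0.002, 0.005]], [0, [0.172, 0.017, 0], [-0.007, 0.002, 0.005]], [0, [0.172, 0.017, 0.0], [-0.007, 0.002, 0.005]], [0, [0.172, 0.017, 0.01], [-0.007, 0.002, 0.005]], [0, [0.172, 0.017, 0.03], [-0.007, 0.002, 0.005]], [0, [0.172, 0.017, 0.04], [-0.007, 0.002, 0.005]], [0, [0.172, 0.017, 0.04], [-0.007, 0.002, 0.005]]]'

```text
time: 47.75
ee_pos: [0.3726, 0.4202, 0.2415]
eef_rot: [0.674, 0.739, -0.002, 0.001]
ft_force: [-0.2, -0.3, 0.7]
width: 0.0008
```

Run:
```python
from mid import *
where(); print(read_state()["joint_positions"].round(2))
S=cam("scene"); crop(S,200,270,110,90,7,"pics/s29.png",10)
to([.371,.425,.105],1.67)
```

```text
t 47.75 grasp [0.3725 0.4201 0.1905] psi 1.6635 z [-0.0017 -0.0034 -1.    ] F [-0.2 -0.3  0.7] w 0.0008
[-1.03  0.23  0.11  1.7  -0.03  1.22 -0.81]
shift [ 0.0043 -0.0014  0.0872] turn [-0.0007  0.0016 -0.0062] dist 0.087
```

View pics/s29.png

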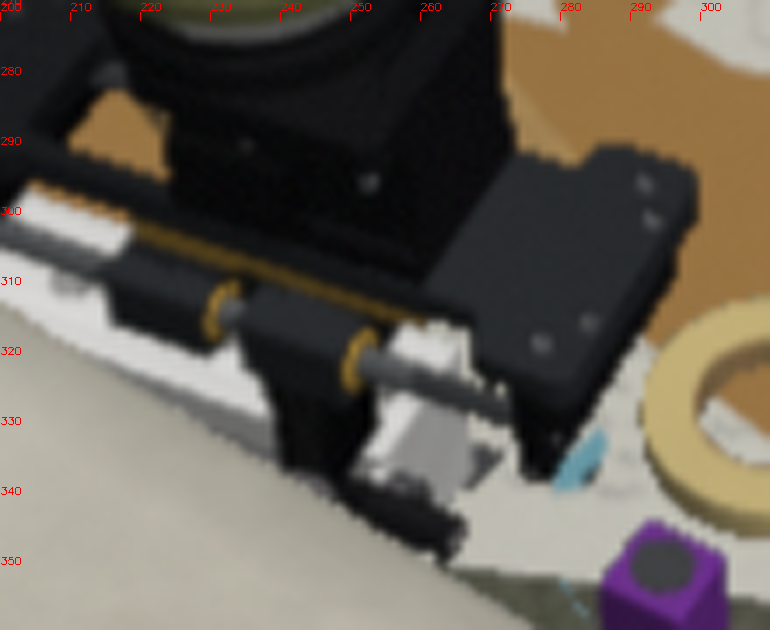

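arm_command --commands '[[0, [0.004, -0.001, 0.01], [0, 0.001, -0.006]], [0, [0.0043, -0.001, 0.02], [0, 0.001, -0.006]], [0, [0.0043, -0.001, 0.032], [0, 0.001, -0.006]], [0, [0.0043, -0.001, 0.044], [0, 0.001, -0.006]], [0, [0.0043, -0.001, 0.056], [0, 0.001, -0.006]], [0, [0.0043, -0.001, 0.068], [0, 0.001, -0.006]], [0, [0.0043, -0.001, 0.08], [0, 0.001, -0.006]], [0, [0.0043, -0.001, 0.086], [0, 0.001, -0.006]], [0, [0.0043, -0.001, 0.086], [0, 0.001, -0.006]], [0, [0.0043, -0.001, 0.086], [0, 0.001, -0.006]]]'

```text
time: 48.63
ee_pos: [0.3713, 0.4272, 0.1583]
eef_rot: [0.671, 0.742, 0.001, -0.0]
ft_force: [-0.5, 0.9, 0.1]
width: 0.0006
```

Run:
```python
from mid import *
where()
S=cam("scene"); crop(S,200,270,110,90,7,"pics/s30.png",10)
to([.379,.345,.105],1.67)
```

```text
t 48.63 grasp [0.3714 0.4273 0.1073] psi 1.6715 z [ 5.0e-04  1.7e-03 -1.0e+00] F [-0.5  0.9  0.1] w 0.0006
shift [-0.0828 -0.0008  0.0027] turn [ 0.0013 -0.0024  0.0015] dist 0.083
```

View pics/s30.png

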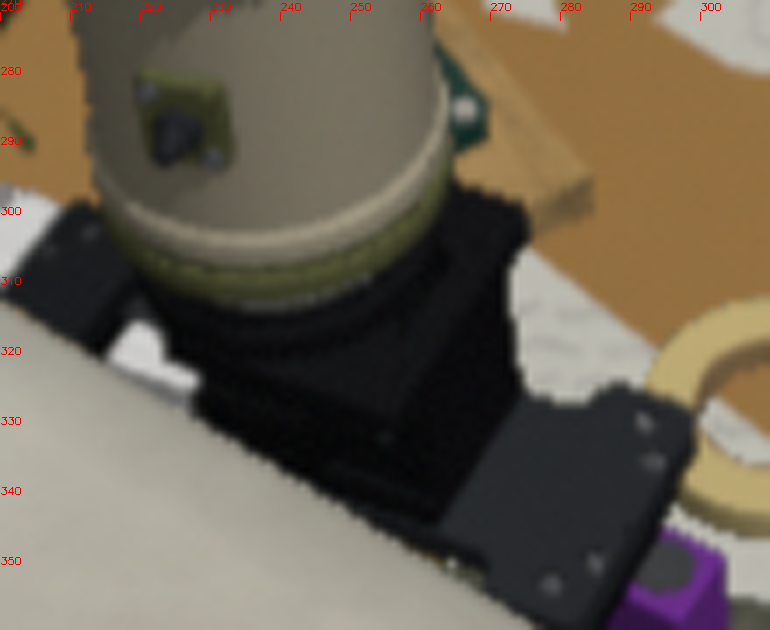

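arm_command --commands '[[0, [-0.009, 0, 0], [0, 0, 0]], [0, [-0.018, 0, 0], [0, 0, 0]], [0, [-0.027, 0, 0], [0, 0, 0]], [0, [-0.036, 0, 0], [0, 0, 0]], [0, [-0.044, 0, 0], [0, 0, 0]], [0, [-0.052, 0, 0], [0, 0, 0]], [0, [-0.06, 0, 0], [0, 0, 0]], [0, [-0.068, 0, 0], [0, 0, 0]], [0, [-0.075, 0, 0], [0, 0, 0]], [0, [-0.081, 0, 0], [0, 0, 0]]]'

```text
time: 49.52
ee_pos: [0.3794, 0.3454, 0.1579]
eef_rot: [0.671, 0.742, 0.0, -0.0]
ft_force: [0.6, 2.8, -1.9]
width: 0.0002
```

Run:
```python
from mid import *
where()
to([.379,.3365,.107],1.67)
```

```text
t 49.52 grasp [0.3794 0.3454 0.1069] psi 1.671 z [ 0.      0.0012 -1.    ] F [ 0.6  2.8 -1.9] w 0.0002
shift [-0.0088 -0.0013 -0.0001] turn [ 0.0002 -0.0012  0.001 ] dist 0.009
```

arm_command --commands '[[0, [-0.001, 0, 0], [0, 0, 0]], [0, [-0.002, 0, 0], [0, 0, 0]], [0, [-0.003, 0, 0], [0, 0, 0]], [0, [-0.004, 0, 0], [0, 0, 0]], [0, [-0.005, 0, 0], [0, 0, 0]], [0, [-0.006, 0, 0], [0, 0, 0]], [0, [-0.007, 0, 0], [0, 0, 0]], [0, [-0.008, 0, 0], [0, 0, 0]], [0, [-0.008, 0, 0], [0, 0, 0]], [0, [-0.008, 0, 0], [0, 0, 0]]]'

```text
time: 50.35
ee_pos: [0.3801, 0.3393, 0.1584]
eef_rot: [0.67, 0.742, 0.001, -0.001]
ft_force: [-0.5, 5.1, -3.2]
width: 0.0004
```

Run:
```python
from mid import *
where()
```

```text
t 50.35 grasp [0.3802 0.3394 0.1074] psi 1.672 z [ 9.e-04  3.e-03 -1.e+00] F [-0.5  5.1 -3.2] w 0.0004
```

arm_command --commands '[[0, [-0.001, 0, 0], [0, 0, 0]], [0, [-0.0015, 0, 0], [0, 0, 0]], [0, [-0.002, 0, 0], [0, 0, 0]], [0, [-0.0025, 0, 0], [0, 0, 0]], [0, [-0.003, 0, 0], [0, 0, 0]], [0, [-0.003, 0, 0], [0, 0, 0]], [0, [-0.003, 0, 0], [0, 0, 0]], [0, [-0.003, 0, 0], [0, 0, 0]], [0, [-0.003, 0, 0], [0, 0, 0]], [0, [-0.003, 0, 0], [0, 0, 0]]]'

```text
time: 51.18
ee_pos: [0.3801, 0.3387, 0.1587]
eef_rot: [0.67, 0.743, 0.003, -0.002]
ft_force: [0.5, 15.6, -10.3]
width: 0.0005
```

Run:
```python
from mid import *
where()
```

```text
t 51.18 grasp [0.3802 0.3391 0.1077] psi 1.674 z [ 0.002   0.0069 -1.    ] F [  0.5  15.6 -10.3] w 0.0005
```

arm_command --commands '[[0, [0.005, 0, 0], [0, 0, 0]], [0, [0.012, 0, 0], [0, 0, 0]], [0, [0.022, 0, 0], [0, 0, 0]], [0, [0.03, 0, 0], [0, 0, 0]], [0, [0.03, 0, 0], [0, 0, 0]], [0, [0.03, 0, -0.03], [0, 0, 0]], [0, [0.03, 0, -0.065], [0, 0, 0]], [0, [0.03, 0, -0.1], [0, 0, 0]], [0, [0.03, 0, -0.13], [0, 0, 0]], [0, [0.03, 0, -0.15], [0, 0, 0]]]'

```text
time: 52.02
ee_pos: [0.378, 0.3654, 0.3118]
eef_rot: [0.671, 0.742, 0.003, -0.0]
ft_force: [-0.2, 0.4, 0.2]
width: 0.0007
```

Run:
```python
from mid import *
where()
to([.375,.15,.26],1.67)
```

```text
t 52.02 grasp [0.3781 0.3656 0.2608] psi 1.6712 z [ 0.0029  0.0044 -1.    ] F [-0.2  0.4  0.2] w 0.0007
shift [-2.14e-01 -2.45e-02 -1.00e-04] turn [ 0.0033 -0.0041  0.0012] dist 0.215
```

arm_command --commands '[[0, [-0.03, -0.003, 0], [0, 0, 0]], [0, [-0.07, -0.008, 0], [0, 0, 0]], [0, [-0.11, -0.012, 0], [0, 0, 0]], [0, [-0.15, -0.017, 0], [0, 0, 0]], [0, [-0.19, -0.021, 0], [0, 0, 0]], [0, [-0.23, -0.025, 0], [0, 0, 0]], [0, [-0.27, -0.029, 0], [0, 0, 0]], [0, [-0.3, -0.032, 0], [0, 0, 0]], [0, [-0.3, -0.032, 0], [0, 0, 0]], [0, [-0.3, -0.032, 0], [0, 0, 0]]]'

```text
time: 52.85
ee_pos: [0.3758, 0.0622, 0.308]
eef_rot: [0.672, 0.741, 0.002, -0.001]
ft_force: [-0.7, 0.7, 0.1]
width: 0.0005
```

Run:
```python
from mid import *
where()
S=cam("scene"); crop(S,165,200,160,120,5,"pics/s31.png")
crop(S,165,270,120,90,6.6,"pics/s31b.png",10)
b=S["pixels"][:,:,::-1]; a=cv2.imread("pics/scene0.png")
# grip black mask centroids at start / now
for im in(a,b):
    m=(im[300:330,258:290].max(2)<45).astype(np.uint8); n,l,st,ce=cv2.connectedComponentsWithStats(m); k=1+st[1:,4].argmax(); print(ce[k]+[258,300],st[k])
T=cam("top"); crop(T,180,155,160,110,5,"pics/t31.png")
```

```text
t 52.85 grasp [0.3759 0.0624 0.257 ] psi 1.6682 z [ 0.0011  0.0033 -1.    ] F [-0.7  0.7  0.1] w 0.0005
[272.47142857 316.11428571] [ 6 13 18  8 70]
[272.73529412 315.95588235] [ 7 12 17  9 68]
```

View pics/s31.png

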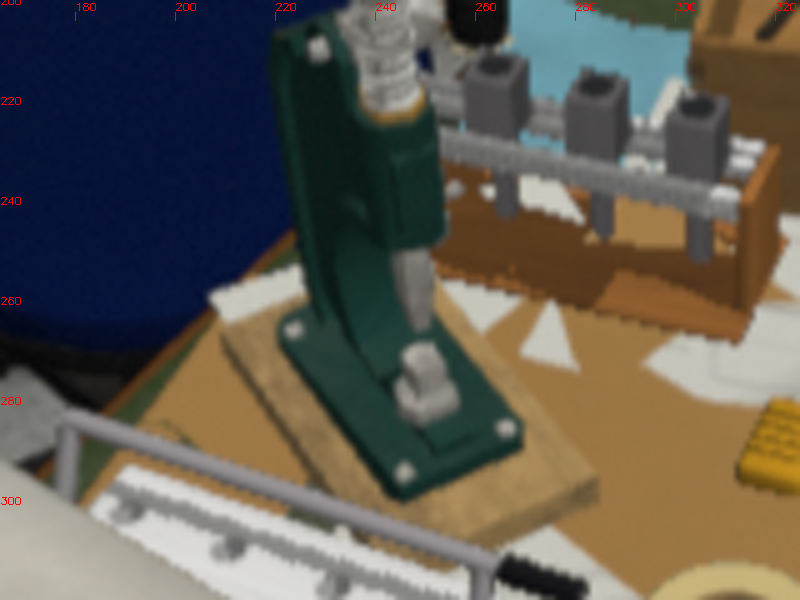

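View pics/t31.png

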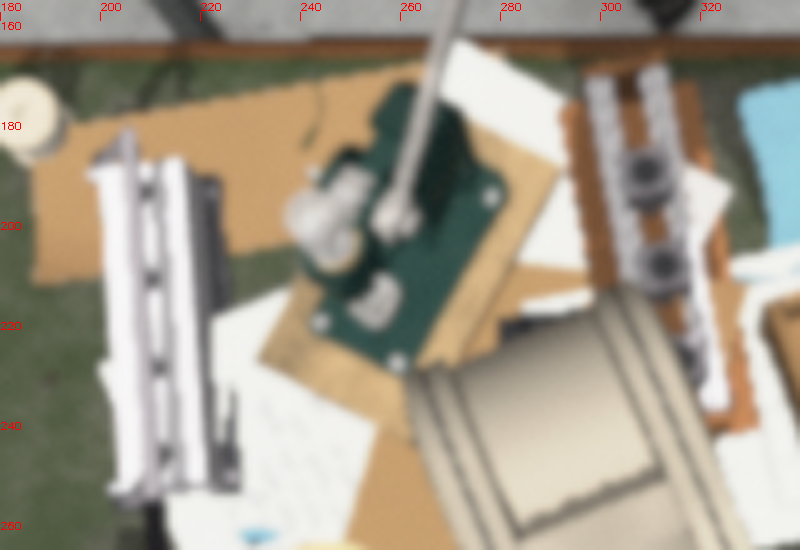

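```bash
python3 -c "
from bench import *
print(close_job())"
```

```text
the job is handed in; nothing more can be done
None
```

The job is handed in: all three dies that were in the block now hang in the rack, and the keeper is fully down again. It took about 53 s of the 210 s allowed.

- **Keeper up:** I pushed it by its grip until it hit its stop, where the push read about 17 N. It stayed raised while I worked on the dies.
- **Dies:** One sleeve, the one nearest the robot, was empty at the start. I drew each of the other three straight up, carried it upright round the near side of the press, and lowered it square between the lips. At each one the upward force rose just as the head should have met the bars.
- **Keeper down:** I pushed it back to its stop, at about 16 N. Its grip is within 0.3 pixel of where it was in the first picture.

**Last checks:** The final pictures show all three dies upright in the slot. The rack did not appear to move, and the arm was clear of everything. I never moved near the tape roll, wax block or swatch block at desk height, but I did not re-measure their positions at the end.

**Disagreements and odd readings:**
- The top camera read about 2–3 mm further to +y than the scene camera. I used the scene camera because it matched the robot's own position readings.
- Early on, while turning the gripper in free air, the last joint ran to the edge of its range (reading −2.60). I turned it back the other way and nothing was touched.

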